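# Park the flopping bench lamp upright in its fork

## Robot

A 7-joint arm with a two-finger parallel gripper is mounted at the origin on the work surface. World frame = base frame: x ahead of the robot, y to its left, z up, the work surface at z = 0. Lengths are in m, angles in rad, forces in N, time in s.
With the tool pointing down it reaches from about 0.4 to 0.85 m from the base axis. Payload 4.5 kg.
Tool frame: the origin (TCP) lies between the finger pads; the fingertips stand r.tip_reach ahead of it and the grasp point (between the pads) lies 3 mm ahead of it (r.tip_reach is the distance from the TCP to the fingertips, in m); z points along the fingers, y is the line along which they close (so a half turn about z gives the same grasp; the last joint's range is limited). The gripper opens to 88 mm and grips with 3 to 60 N. Pads are 18 mm wide; open, the fingers measure 123 mm over their backs; the gripper's body (75 mm by 187 mm) begins 45 mm behind the grasp point.
Start: joints at [1.212, 0.689, -0.195, 1.565, 0.157, 0.902, -0.215], TCP at [0.239, -0.577, 0.261] pointing down, gripper open.
Joint ranges: [-3.01, 3.01], [-0.46, 2.08], [-1.47, 1.51], [0.13, 2.56], [-1, 4.14], [0.04, 2.09], [-2.66, 2.66]. Speed limits (rad/s): [2.57, 2.57, 3.14, 3.14, 3.14, 3.14, 3.14].

## Interface

Orientations are given as a unit quaternion [x, y, z, w].
In Python, from plant import r gives the robot as it stands.
- The arm moves only by the tool step_arm, never from a script. Its argument "motion" is a list of rows, each an object with "dp": the shift along the tool's x, y, z in mm, a list of three; "twist": the turn, a rotation vector about the tool's x, y, z in rad, a list of three; "hand": the opening, from -1 (shut) to 1 (fully open). In form: [{"dp": [dx, dy, dz], "twist": [rx, ry, rz], "hand": hand}, ...]. A call has 1 to 5 rows; each row is the pose to reach, as a shift and turn from the pose commanded when the call began, along the tool's axes at that moment; what a row does not reach only later rows make up. A row lasts 1/8 s, in which the tool goes at most 62.5 mm and 10.7 degrees, less where a joint would pass 70% of its speed; a pose out of reach is approached as far as the arm can. A call with a gripper value outside its range is refused whole. The fingers move at their own pace and stop on an object; "force" is the grip in N (left out, the last holds). Time passes only in rows, so rows that repeat a pose let the fingers close. It gives the time, the measured TCP pose, the force, the opening and the grip force at its end, in the units of the state.
- r.get_state(): the state, without advancing time (a new reading comes with each control period).
- r.snapshot(name): name is "scene" or "top" or "wrist"; returns a dict with "pixels" (420x560x3 uint8, red, green, blue), "depth" (420x560 float32, m along the optical axis (not along the pixel's ray), 0 where there is no reading), "fx", "fy", "cx", "cy" (pixels), "xyz" and "orientation" of the camera in the world; the wrist camera has in their place "mount" (4x4, takes a point from camera to tool coordinates, whose origin is the TCP and whose axes are the flange's). Camera axes: x right, y down, z forward; pixel columns grow to the right and rows downward; lengths in m; the calibration is good to about 2 mm. A picture is of the moment at which its call begins: read the wrist's pose just before it.
- r.finish_job(): hands the job in; it is judged then, once.
Trained networks look in the newest picture that a camera, given by its name, has taken for a name from the list of things; names that differ only in an ending like _2 or _b are one class to them, and where a whole thing is asked for, a point or a joint stands for the part that bears it (a point fixed in the world has none). Each returns a list of dicts, best first, with "score" (0 to 1); they miss things now and then, are a little off and sometimes report something else, mostly with a low value. They report only what shows in the picture. A call takes as long as a camera call.
- r.search_frame(camera, thing): "at" ([x, y, z] in m, in the coordinates of the camera as it stood for that picture, good to about 4 mm: the middle of the surface that is visible of it).
The state is a dict: "clock": time; "q": joint angles; "qd": joint speeds; "joint_torque": joint torques, N m; "tool_pos": TCP position; "eef_rot": TCP orientation; "contact_force": force on the tool from outside, world axes, zero at the start; "moment": the same for the moment, N m; "opening": opening from 0.0 (shut) to 1.0 (fully open); "finger_force": force on a finger pad.
Only numpy, scipy, OpenCV 4.12 (cv2) and the standard library are available. Lean on these libraries where they do the work, as an engineer would, in place of code of your own. Each camera call takes 0.05 s, during which the arm holds its last target. There are 200 camera calls.

## Task

Lift the bench lamp off the bench by its grip and, by tilting it in the air, bring its flopped arm upright and balance it there for at least five seconds without touching the arm. Then carry it across with the arm balanced upright, steer the arm between the two prongs of the parking fork before setting the foot down, stand the lamp on the bench with its arm well inside the prongs, and let go. Leave the bearing, wrench and jar alone.

Things in the scene. Friction and masses are not known exactly. Their poses are not given: they have to be found in the camera images.
- lamp: Bench lamp, loose, 0.86 kg in all, foot 0.30 kg. Origin: centre of the underside of its foot, a dark steel plate 240 (x) x 180 (y) x 8 mm; z up. It starts with +x pointing roughly away from the robot. On its centre line stand an upright grip blade (x = -75 mm, robot side) and two thin yoke cheeks (x = 50 and 100 mm, up to z = 158 mm) that carry the lamp arm.
- lamp_grip (a point): Where to pinch the grip blade: at (-75, 0, 140) mm in the lamp's frame (level with the pivot), axes as the lamp's. The blade is 16 mm thick in x and 60 mm wide in y, rubber-covered from z = 102 mm to its top at z = 162 mm. Pinch it from above, fingers closing along the lamp's x.
- lamp_pivot (a point): Pivot of the lamp arm in the foot's yoke, at (75, 0, 140) mm in the lamp's frame, axes as the lamp's. On a level foot the arm topples with a time constant near 0.45 s; rolling the foot by p rad about its x pushes the arm through the centring spring with 0.085*p N m, the same way as p. Lean of the arm from vertical = roll of the foot + mast.
- mast (a joint): Angle (rad) of the lamp arm in the foot, about the lamp's +x at lamp_pivot: 0 = square to the foot, positive = head towards the lamp's -y; stops at +-0.35; starts flopped on +0.35. Nominal: mass 0.56 kg (+-8 %), top-heavy m*g*d 0.130 N m per rad of lean, inertia about the pivot 0.0102 kg m2, centring spring to the foot 0.085 N m/rad, damping 0.003 N m s/rad, dry friction 0.001 N m.
- lamp_head (a point): Centre of the grey LED head, a bar 50 (x) x 200 (y) x 34 mm, on the arm 175 mm above the pivot (315 mm above the foot's underside when upright). Its z runs up along the arm, x as the lamp's x. The arm is a steel rod of 7 mm radius from 95 mm below to 160 mm above the pivot, with a round 40 mm counterweight 85 mm below it.
- fork: Parking fork bolted to the bench. Origin: on the bench at the -x face of its 24 x 30 mm post; its foot plate, 10 mm thick and 120 mm wide, reaches to x = -30 mm. Two level round prongs, 16 mm thick, axis 255 mm high, point to its -x (towards the robot) at y = +-33 mm (50 mm clear between them), straight up to x = -130 mm, then splayed.
- fork_mouth (a point): Middle of the open end of the fork, at (-165, 0, 255) mm in the fork's frame, where the splayed prong tips stand at y = +-55 mm. The lamp enters here along the fork's +x with its own x the same way; with the foot lifted 40 to 80 mm the prongs pass above the yoke and below the head.
- fork_gap (a point): Middle of the gap between the straight prongs, at (-100, 0, 255) mm in the fork's frame, axes as the fork's: the arm's rod parks here, so the lamp's origin stands at fork x = -175 mm and the foot stays clear of the fork's foot plate.
- bearing: Bystander: loose steel bearing ring, 72 mm across, 20 mm high. Origin: centre of underside.
- wrench: Bystander: loose 180 mm wrench lying flat. Origin: centre of underside.
- jar: Bystander: loose closed jar, 64 mm across, 90 mm tall. Origin: centre of underside.

How it is judged:
By the outcome, as a careful person would: the job done as asked, in the order asked, and still so for the second after the job is handed in, with the robot touching nothing.
It also fails if it takes over 72 s, if anything falls off the work surface, if the arm or the gripper's body presses on something with over 40 N, if the wrist force passes 120 N, or if a joint passes its speed limit or range.

## Working session

There is one attempt and no reset: what is moved stays moved. The work goes in short steps, Python scripts to look and compute and a tool call to move; the robot and the scene stay as the last step left them, time stands still between calls to the robot, and variables do not carry over. Pictures are saved under pics/ and viewed, at most 10 in all, crops included, and the job is handed in when it is done.

Besides the shell and the picture viewer there is one more tool, called as name(argument=value, ...), one argument or row to a line, values as JSON. step_arm: Moves the arm, as the interface text tells. Its arguments: {"type":"object","properties":{"motion":{"type":"array"},"force":{"type":"number"}},"required":["motion"]}

```bash
mkdir -p pics; cat > h.py <<'E'
import numpy as np, cv2
from plant import r
from scipy.spatial.transform import Rotation as R
def cam(n):
    s=r.get_state(); d=r.snapshot(n)
    if 'mount' in d:
        T=np.eye(4);T[:3,:3]=R.from_quat(s['eef_rot']).as_matrix();T[:3,3]=s['tool_pos'];T=T@np.array(d['mount'])
    else:
        T=np.eye(4);T[:3,:3]=R.from_quat(d['orientation']).as_matrix();T[:3,3]=d['xyz']
    d['T']=T; d['s']=s; return d
def cloud(d):
    v,u=np.indices(d['depth'].shape); z=d['depth']
    p=np.stack([(u-d['cx'])/d['fx']*z,(v-d['cy'])/d['fy']*z,z],-1)
    return p@d['T'][:3,:3].T+d['T'][:3,3], z>0
def save(d,n): cv2.imwrite('pics/'+n,d['pixels'][...,::-1])
E
python3 - <<'E'
from h import *
np.set_printoptions(precision=4,suppress=True)
for c in ['scene','top']:
    d=cam(c); save(d,c+'0.png'); print(c,d['T'],d['fx'])
    for t in ['lamp','lamp_grip','lamp_head','lamp_pivot','fork','fork_gap','fork_mouth','bearing','wrench','jar']:
        try:
            for o in r.search_frame(c,t)[:2]:
                print(t,round(o['score'],2),d['T'][:3,:3]@np.array(o['at'])+d['T'][:3,3])
        except Exception as e: print(t,e)
s=r.get_state(); print(s); print(r.tip_reach)
E
```

```text
scene [[ 0.8175  0.47   -0.3328  0.9905]
 [ 0.5759 -0.6757  0.4602 -0.5708]
 [-0.0085 -0.5679 -0.8231  1.086 ]
 [ 0.      0.      0.      1.    ]] 449.6288909181672
lamp 0.89 [0.6307 0.2391 0.0109]
lamp_grip 0.94 [0.6313 0.2423 0.0113]
lamp_head 0.7 [0.6572 0.2145 0.3144]
lamp_pivot 0.59 [0.6346 0.2412 0.0043]
fork 0.68 [ 0.7319 -0.1405  0.2014]
fork 0.36 [0.6329 0.2383 0.0114]
fork_gap 0.59 [ 0.7313 -0.1387  0.1923]
fork_mouth 0.71 [ 0.7282 -0.1408  0.1991]
bearing 0.92 [0.787  0.018  0.0165]
wrench 0.63 [ 0.5848 -0.5083  0.0093]
jar 0.72 [0.7682 0.1134 0.0605]
top [[ 0.008  -0.9833  0.1819  0.3942]
 [-0.9999 -0.0059  0.0124 -0.0859]
 [-0.0111 -0.182  -0.9832  1.4483]
 [ 0.      0.      0.      1.    ]] 471.888687283453
lamp 0.61 [0.6102 0.2459 0.0056]
lamp_grip 0.78 [0.6109 0.2484 0.0094]
lamp_head 0.58 [0.6467 0.2301 0.3161]
lamp_pivot 0.88 [0.6104 0.2471 0.0071]
lamp_pivot 0.21 [ 0.7087 -0.1202  0.2569]
fork 0.97 [ 0.7037 -0.1214  0.2572]
fork_gap 0.77 [ 0.703  -0.1259  0.2605]
fork_mouth 0.61 [ 0.7079 -0.1218  0.2568]
bearing 0.62 [0.7828 0.0239 0.0221]
wrench 0.6 [ 0.573  -0.4974  0.0066]
jar 0.72 [0.7559 0.1327 0.0903]
jar 0.42 [ 0.7084 -0.1239  0.257 ]
{'clock': 1.1, 'q': array([ 1.2118,  0.6891, -0.1946,  1.5653,  0.1573,  0.9025, -0.2151]), 'qd': array([-0.0007, -0.0006, -0.0007,  0.001 ,  0.0011, -0.0008,  0.0004]), 'joint_torque': array([ -0.0005, -52.7507,  -1.2669, -15.3749,  -0.0518,  -0.0008,
         0.    ]), 'tool_pos': array([ 0.2393, -0.5774,  0.2607]), 'eef_rot': array([ 0.9808,  0.1952, -0.    ,  0.    ]), 'contact_force': array([ 0.69  , -0.0383,  0.6039]), 'moment': array([0.0298, 0.0007, 0.0204]), 'finger_force': 0.0, 'opening': 1.00464543411277}
0.022
```

View pics/scene0.png

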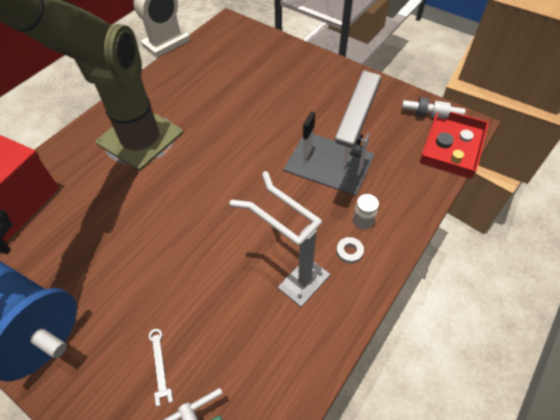

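View pics/top0.png

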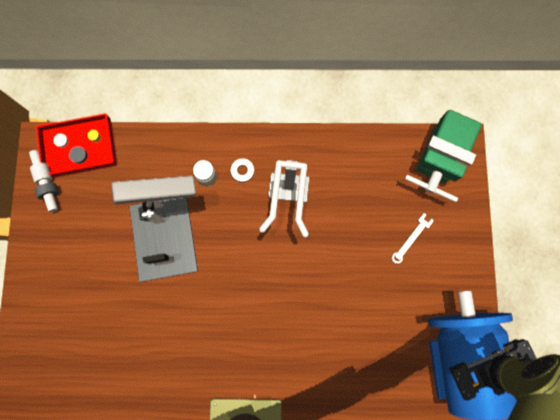

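Both pictures show the lamp at the left/far side (top: blade (158,258), head (153,189)), the fork in the middle (top: prong tips (265,230) and (304,233)), jar and bearing between them, wrench away to the right; nothing blocks the head in either camera.

```bash
python3 - <<'E'
from h import *
np.set_printoptions(precision=4,suppress=True)
for c in ['top','scene']:
    d=cam(c); P,ok=cloud(d); px=d['pixels'].astype(int)
    def sel(x0,x1,y0,y1,z0,z1):
        m=ok&(P[...,0]>x0)&(P[...,0]<x1)&(P[...,1]>y0)&(P[...,1]<y1)&(P[...,2]>z0)&(P[...,2]<z1); return P[m],px[m]
    f,fc=sel(.4,.8,.08,.4,.002,.016); g=np.ptp(fc,axis=1)<25; f=f[g]
    rc=cv2.minAreaRect((f[:,:2]*1000).astype(np.float32)); print(c,'foot',rc, np.median(f[:,2]))
    b,_=sel(.45,.58,.15,.33,.08,.2); print('blade',len(b),b.mean(0),b.max(0),b.min(0))
    t=b[b[:,2]>.155]; 
    if len(t)>5: print(' top',t.mean(0),t.min(0),t.max(0),cv2.minAreaRect((t[:,:2]*1000).astype(np.float32)))
    h,_=sel(.55,.8,.1,.42,.25,.42); hm=h.mean(0); u,sv,vt=np.linalg.svd(h-hm,full_matrices=False); print('head',len(h),hm,sv/np.sqrt(len(h)),vt)
    k,_=sel(.5,.85,-.25,0,.245,.28)
    for a in np.arange(.5,.86,.03):
        q=k[(k[:,0]>a)&(k[:,0]<a+.03)]
        for s in (q[q[:,1]<-.125],q[q[:,1]>=-.125]): 
            if len(s): print('  prong x%.2f'%a,len(s),s.mean(0),end='')
        print()
    fp,_=sel(.6,.9,-.25,.0,.004,.016); print('fplate',cv2.minAreaRect((fp[:,:2]*1000).astype(np.float32)))
E
```

```text
top foot ((618.0881958007812, 266.93463134765625), (350.2312316894531, 203.05300903320312), 3.4341914653778076) 0.008392413222258477
blade 204 [0.4936 0.2453 0.1502] [0.5071 0.2778 0.1682] [0.4821 0.2187 0.0813]
 top [0.4949 0.2483 0.1621] [0.4833 0.219  0.155 ] [0.5061 0.2778 0.1682] ((495.0478210449219, 248.91746520996094), (16.434303283691406, 59.02661895751953), 10.759211540222168)
head 1786 [0.65   0.2171 0.3203] [0.0573 0.0154 0.0053] [[-0.1763  0.9234  0.341 ]
 [-0.9785 -0.1269 -0.1624]
 [-0.1067 -0.3623  0.9259]]

  prong x0.53 43 [ 0.5517 -0.1568  0.2603]  prong x0.53 12 [ 0.5577 -0.0493  0.2599]
  prong x0.56 81 [ 0.5745 -0.1464  0.2618]  prong x0.56 89 [ 0.5752 -0.0605  0.2616]
  prong x0.59 74 [ 0.605  -0.1426  0.2615]  prong x0.59 76 [ 0.6049 -0.0762  0.2616]
  prong x0.62 70 [ 0.6351 -0.146   0.2617]  prong x0.62 66 [ 0.6354 -0.08    0.2614]
  prong x0.65 71 [ 0.6649 -0.1491  0.2617]  prong x0.65 69 [ 0.6648 -0.0831  0.2618]
  prong x0.68 69 [ 0.6948 -0.1527  0.2616]  prong x0.68 71 [ 0.6951 -0.0865  0.2614]
  prong x0.71 122 [ 0.7253 -0.1447  0.2612]  prong x0.71 143 [
[... 806 characters left out ...]
6 102 [ 0.5752 -0.1525  0.2602]  prong x0.56 81 [ 0.5763 -0.0608  0.2612]
  prong x0.59 88 [ 0.6049 -0.1457  0.2609]  prong x0.59 87 [ 0.605  -0.0784  0.2606]
  prong x0.62 90 [ 0.635  -0.1489  0.2608]  prong x0.62 82 [ 0.6352 -0.0828  0.2604]
  prong x0.65 91 [ 0.6646 -0.1521  0.2606]  prong x0.65 87 [ 0.6648 -0.0861  0.2605]
  prong x0.68 100 [ 0.6947 -0.1554  0.2608]  prong x0.68 92 [ 0.6949 -0.0893  0.2606]
  prong x0.71 171 [ 0.7288 -0.1501  0.2607]  prong x0.71 134 [ 0.7275 -0.1     0.261 ]
  prong x0.74 44 [ 0.7433 -0.1353  0.2548]  prong x0.74 75 [ 0.744  -0.1082  0.2581]



fplate ((749.7478637695312, -124.6327133178711), (295.3059997558594, 248.82382202148438), 0.08326154947280884)
```

step_arm(
  motion=[
    {"dp":[60,-50,-40],"twist":[0,0,-0.16],"hand":1},
    {"dp":[105,-92,-80],"twist":[0,0,-0.32],"hand":1},
    {"dp":[152,-133,-80],"twist":[0,0,-0.48],"hand":1},
    {"dp":[199,-174,-80],"twist":[0,0,-0.64],"hand":1},
    {"dp":[246,-215,-80],"twist":[0,0,-0.8],"hand":1},
  ],
)

```text
clock: 1.82
tool_pos: [0.371, -0.3114, 0.3407]
eef_rot: [0.826, 0.564, 0.0, 0.001]
contact_force: [1.2, -0.8, -0.4]
opening: 0.999
finger_force: 0.0
```

```bash
cat >> h.py <<'E'
def goto(xyz,yaw):
    "dp mm and rotvec in tool axes from the measured pose to TCP xyz, tool down, tool y at world angle yaw"
    s=r.get_state(); A=R.from_quat(s['eef_rot']); y=np.array([np.cos(yaw),np.sin(yaw),0]); z=np.array([0,0,-1.])
    B=R.from_matrix(np.stack([np.cross(y,z),y,z],1))
    print('t %.2f'%s['clock'],np.round(s['tool_pos'],4),'dp',np.round(A.inv().apply(np.array(xyz)-s['tool_pos'])*1000,1),'tw',np.round((A.inv()*B).as_rotvec(),3),'open %.3f'%s['opening'],'F',np.round(s['contact_force'],1),'M',np.round(s['moment'],2),'ff %.0f'%s['finger_force'])
E
python3 - <<'E'
from h import *
goto([.4965,.2484,.30],.187)
# second estimate of fork: post
d=cam('scene'); P,ok=cloud(d)
m=ok&(P[...,0]>.68)&(P[...,0]<.82)&(P[...,1]>-.2)&(P[...,1]<-.06)&(P[...,2]>.1)&(P[...,2]<.22)
q=P[m]; print(len(q),q.min(0),q.max(0),q.mean(0)); print(cv2.minAreaRect((q[:,:2]*1000).astype(np.float32)))
E
```

```text
t 1.82 [ 0.371  -0.3114  0.3407] dp [567.1 -87.3  40.2] tw [ 0.002  0.001 -0.56 ] open 0.999 F [ 1.2 -0.8 -0.4] M [-0.02 -0.11  0.  ] ff 0
368 [ 0.72218952 -0.14120877  0.10003596] [ 0.74945198 -0.10992901  0.21983797] [ 0.74038163 -0.13288196  0.16172416]
((741.6905517578125, -130.2720184326172), (37.44264221191406, 19.58313751220703), 46.72954177856445)
```

step_arm(
  motion=[
    {"dp":[57,-9,0],"twist":[0,0,-0.06],"hand":1},
    {"dp":[115,-18,0],"twist":[0,0,-0.12],"hand":1},
    {"dp":[173,-27,0],"twist":[0,0,-0.18],"hand":1},
    {"dp":[231,-36,0],"twist":[0,0,-0.24],"hand":1},
    {"dp":[289,-45,0],"twist":[0,0,-0.3],"hand":1},
  ],
)

```text
clock: 2.5
tool_pos: [0.4354, -0.0264, 0.3403]
eef_rot: [0.734, 0.679, 0.0, 0.0]
contact_force: [0.5, 0.5, -0.7]
opening: 0.998
finger_force: 0.0
```

```bash
python3 -c "
from h import *
goto([.4965,.2484,.20],.187)"
```

```text
t 2.50 [ 0.4354 -0.0264  0.3403] dp [278.8  39.6 140.2] tw [ 0.001  0.    -0.264] open 0.998 F [ 0.5  0.5 -0.7] M [-0.01 -0.14  0.  ] ff 0
```

step_arm(
  motion=[
    {"dp":[60,8,0],"twist":[0,0,-0.06],"hand":1},
    {"dp":[120,16,0],"twist":[0,0,-0.12],"hand":1},
    {"dp":[180,24,0],"twist":[0,0,-0.18],"hand":1},
    {"dp":[235,32,20],"twist":[0,0,-0.24],"hand":1},
    {"dp":[279,40,50],"twist":[0,0,-0.264],"hand":1},
  ],
)

```text
clock: 3.12
tool_pos: [0.4975, 0.2499, 0.2901]
eef_rot: [0.638, 0.77, 0.001, 0.0]
contact_force: [0.6, -0.4, -0.7]
opening: 1.001
finger_force: 0.0
```

```bash
python3 - <<'E'
from h import *
goto([.4965,.2484,.143],.187)
d=cam('wrist'); save(d,'w1.png'); P,ok=cloud(d)
m=ok&(abs(P[...,0]-.497)<.06)&(abs(P[...,1]-.248)<.06)&(P[...,2]>.15)&(P[...,2]<.175)
t=P[m]; print(len(t))
if len(t)>5: print(t.mean(0),cv2.minAreaRect((t[:,:2]*1000).astype(np.float32)))
E
```

```text
t 3.12 [0.4975 0.2499 0.2901] dp [ -1.5  -1.7 147.1] tw [ 0.003 -0.001  0.   ] open 1.001 F [ 0.6 -0.4 -0.7] M [-0.08 -0.17  0.06] ff 0
1401
[0.49566735 0.25130702 0.16134991] ((495.8757629394531, 249.4796600341797), (15.880098342895508, 59.85222625732422), 11.005622863769531)
```

step_arm(
  motion=[
    {"dp":[-1,-1.5,60],"twist":[0.003,0,0],"hand":1},
    {"dp":[-1,-1.5,115],"twist":[0.003,0,0],"hand":1},
    {"dp":[-1,-1.5,147],"twist":[0.003,0,0],"hand":1},
    {"dp":[-1,-1.5,147],"twist":[0.003,0,0],"hand":0},
    {"dp":[-1,-1.5,147],"twist":[0.003,0,0],"hand":-1},
  ],
  force=60,
)

```text
clock: 3.8
tool_pos: [0.4961, 0.2464, 0.1443]
eef_rot: [0.639, 0.77, -0.0, -0.001]
contact_force: [0.7, 0.1, 0.8]
opening: 0.801
finger_force: 0.0
```

step_arm(
  motion=[
    {"dp":[0,0,0],"twist":[0,0,0],"hand":-1},
    {"dp":[0,0,0],"twist":[0,0,0],"hand":-1},
    {"dp":[0,0,0],"twist":[0,0,0],"hand":-1},
  ],
  force=60,
)

```text
clock: 4.18
tool_pos: [0.4956, 0.246, 0.1436]
eef_rot: [0.638, 0.77, -0.001, -0.001]
contact_force: [-0.4, 0.3, 0.6]
opening: 0.454
finger_force: 0.0
```

```bash
cat >> h.py <<'E'
def lean(d,dbg=False):
    "lean of the arm about lamp x from the head's points (lamp frame from the tool pose)"
    s=d['s']; A=R.from_quat(s['eef_rot']).as_matrix(); y=A[:,1]; yaw=np.arctan2(y[1],y[0])
    p=np.arcsin(np.clip(A[2,0],-1,1))     # tool x = lamp y
    C=np.array([[np.cos(yaw),np.sin(yaw),0],[-np.sin(yaw),np.cos(yaw),0],[0,0,1]])
    P,ok=cloud(d); g=s['tool_pos']+.003*A[:,2]; Q=(P-g)@C.T-[.15,0,0]      # origin at pivot, level axes
    m=ok&(abs(Q[...,0])<.04)&(abs(Q[...,1])<.2)&(Q[...,2]>.1)&(Q[...,2]<.24)
    k=np.ptp(d['pixels'].astype(int),axis=2)<45; q=Q[m&k]
    if len(q)<150: return p,np.nan,np.nan,len(q)
    a=0.0
    c=np.arctan2(-np.median(q[:,1]),np.median(q[:,2]))
    for _ in range(6):                     # keep the top face only, refit its slope
        t=q[:,2]*np.cos(a)-q[:,1]*np.sin(a) if _ else q[:,2]*np.cos(c)-q[:,1]*np.sin(c)
        b=a if _ else c
        u=q[:,1]*np.cos(b)+q[:,2]*np.sin(b)
        top=abs(t-.192)<.010 if _<3 else abs(t-np.median(t[abs(t-.192)<.008]))<.005
        if top.sum()<80: break
        f=np.polyfit(u[top],t[top],1); a=b+np.arctan(f[0])
    ctr=-(np.percentile(u[top],2)+np.percentile(u[top],98))/2/.192
    return p,a,a+ctr if top.sum()>=80 else np.nan,int(top.sum())
E
python3 - <<'E'
from h import *
goto([.496,.249,.143],.19)
for c in ('scene','top'):print(c,lean(cam(c)))
E
```

```text
t 4.17 [0.4956 0.246  0.1436] dp [2.9 0.9 0.6] tw [-0.002 -0.    -0.004] open 0.454 F [-0.4  0.3  0.6] M [-0.04 -0.08  0.  ] ff 0
scene (np.float64(0.00019672901938898557), np.float64(0.35302944705077005), np.float64(0.3475501066921933), 1445)
top (np.float64(6.939244685563481e-05), np.float64(0.34587129235161074), np.float64(0.3220340527077972), 1526)
```

step_arm(
  motion=[
    {"dp":[3,1,0.5],"twist":[0,0,-0.003],"hand":-1},
    {"dp":[3,1,0.5],"twist":[0,0,-0.003],"hand":-1},
    {"dp":[3,1,0.5],"twist":[0,0,-0.003],"hand":-1},
    {"dp":[3,1,0.5],"twist":[0,0,-0.003],"hand":-1},
    {"dp":[3,1,0.5],"twist":[0,0,-0.003],"hand":-1},
  ],
  force=60,
)

```text
clock: 4.9
tool_pos: [0.4959, 0.2494, 0.1425]
eef_rot: [0.637, 0.771, -0.001, -0.001]
contact_force: [0.1, 0.9, -0.9]
opening: 0.175
finger_force: 60.1
```

```bash
python3 - <<'E'
from h import *
goto([.496,.249,.143],.19)
E
```

```text
t 4.90 [0.4959 0.2494 0.1425] dp [-0.4 -0.  -0.5] tw [-0.002 -0.001 -0.001] open 0.175 F [ 0.1  0.9 -0.9] M [ 0.35 -0.51  0.04] ff 60
```

step_arm(
  motion=[
    {"dp":[0,0,-12],"twist":[0,0,0],"hand":-1},
    {"dp":[0,0,-30],"twist":[0,0,0],"hand":-1},
    {"dp":[0,0,-50],"twist":[0,0,0],"hand":-1},
    {"dp":[0,0,-65],"twist":[0,0,0],"hand":-1},
    {"dp":[0,0,-70],"twist":[0,0,0],"hand":-1},
  ],
  force=60,
)

```text
clock: 5.52
tool_pos: [0.4954, 0.2484, 0.2129]
eef_rot: [0.637, 0.771, -0.002, -0.001]
contact_force: [-0.0, 0.4, -9.2]
opening: 0.178
finger_force: 59.9
```

```bash
cat >> h.py <<'E'
def foot(d):
    "foot plate plane in lamp axes: (pitch slope dz/dx, roll slope dz/dy, z at origin)"
    s=d['s']; A=R.from_quat(s['eef_rot']).as_matrix(); y=A[:,1]; yaw=np.arctan2(y[1],y[0])
    C=np.array([[np.cos(yaw),np.sin(yaw),0],[-np.sin(yaw),np.cos(yaw),0],[0,0,1]])
    P,ok=cloud(d); g=s['tool_pos']+.003*A[:,2]; Q=(P-g)@C.T-[.075,0,0]
    m=ok&(abs(Q[...,0])<.11)&(abs(Q[...,1])<.085)&(abs(Q[...,2]+.132)<.03); q=Q[m]
    for _ in range(4):
        X=np.c_[q[:,:2],np.ones(len(q))]; f=np.linalg.lstsq(X,q[:,2],rcond=None)[0]
        e=q[:,2]-X@f; q=q[abs(e)<max(2*e.std(),.0015)]
    return np.round(f,4),len(q)
E
python3 - <<'E'
from h import *
goto([.496,.249,.213],.19)
for c in ('scene','top'):
    d=cam(c); print(c,lean(d),foot(d)); save(d,c+'1.png')
E
```

```text
t 5.53 [0.4954 0.2484 0.2129] dp [ 0.5  0.7 -0.1] tw [-0.004  0.001 -0.001] open 0.178 F [-0.   0.4 -9.2] M [-0.05  0.94  0.09] ff 60
scene (np.float64(-0.0008519112357139034), np.float64(0.3496936744272081), np.float64(0.3666384209808577), 1595) (array([-0.0154, -0.0008, -0.1327]), 2327)
top (np.float64(-0.0005451794132436384), np.float64(0.3489119534516281), np.float64(0.3449491527702323), 1736) (array([-0.0145, -0.0011, -0.1322]), 2069)
```

View pics/scene1.png

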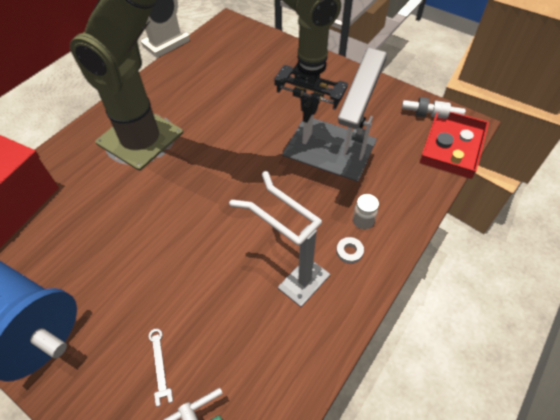

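The picture shows the lamp held level in the air (foot around (330,150)), its arm flopped towards the fork side, and the head (365,85) unobstructed for this camera.

```bash
cat > bal.py <<'E'
from h import *
import json,os
from scipy.optimize import least_squares
I,G,K,C,F,MD=.0102,.130,.085,.003,.001,.01325
DT=.005
def acc(th,w,p,pd,b,ay=0.):
    return (G*np.sin(th)-K*(th-p)-C*(w-pd)-F*np.tanh((w-pd)/.012)+b+MD*ay*np.cos(th))/I
def sim(th,w,b,pf,t0,t1,out):
    """integrate from t0 to t1 with p=pf(t); sample theta (and w) at the times in out"""
    T=np.arange(t0,t1+DT,DT); P=pf(T); PD=np.gradient(P,DT) if len(T)>1 else P*0; H=np.empty((len(T),2))
    for i in range(len(T)):
        H[i]=th,w
        for _ in (0,1):
            w=w+acc(th,w,P[i],PD[i],b)*DT/2; th=th+w*DT/2
        if th-P[i]>.35: th=P[i]+.35; w=min(w,PD[i])
        if th-P[i]<-.35: th=P[i]-.35; w=max(w,PD[i])
    return np.array([np.interp(out,T,H[:,0]),np.interp(out,T,H[:,1])]).T
L='log.json'
def load(): return json.load(open(L)) if os.path.exists(L) else {'z':[], 'p':[]}
def measure(D,n=2,cams=('scene','scene')):
    for c in cams[:n]:
        d=cam(c); p,a,_,k=lean(d); D['p'].append([d['s']['clock'],p])
        if not np.isnan(a): D['z'].append([d['s']['clock'],a])
    s=r.get_state(); A=R.from_quat(s['eef_rot']).as_matrix(); p=float(np.arcsin(A[2,0])); D['p'].append([s['clock'],p]); return s['clock'],p
def estimate(D,now,win=.9):
    z=np.array(D['z']); z=z[z[:,0]>now-win]; P=np.array(D['p']); pf=lambda t:np.interp(t,P[:,0],P[:,1])
    f=lambda x: np.r_[(sim(x[0],x[1],x[2]*.001,pf,z[0,0],now,z[:,0])[:,0]-z[:,1])/.003, x[1]*.3, x[2]/2.]
    x=least_squares(f,[z[0,1],0,0],diff_step=1e-3).x
    S=sim(x[0],x[1],x[2]*.001,pf,z[0,0],now,np.r_[z[:,0],now]); return S[-1,0],S[-1,1],x[2]*.001,(S[:-1,0]-z[:,1])
def plan(th,w,b,p0,blocks=(2,2,2,2,2),hold=.1,wp=.3):
    T=[0.];
    for n in blocks:
        for _ in range(n): T.append(T[-1]+.125)
        T.append(T[-1]+hold)
    T=np.array(T); n=sum(blocks)
    def full(u):
        v=[p0]; k=0
        for m in blocks:
            for _ in range(m): v.append(u[k]); k+=1
            v.append(v[-1])
        return np.array(v)
    ts=np.arange(.05,T[-1],.05)
    def f(u):
        v=full(u); S=sim(th,w,b,lambda t:np.interp(t,T,v),0,T[-1],ts)
        dv=np.diff(np.r_[p0,u]); e=S[-1,0]+.45*S[-1,1]+b/.045
        return np.r_[S[:,0],.25*S[:,1],wp*u,.4*dv,10*np.maximum(abs(dv)-.15,0),3*e,3*np.maximum(abs(u)-.36,0),S[-1,1]]
    u=least_squares(f,np.full(n,p0)*.5,diff_step=1e-3,max_nfev=25).x
    return u,ts,sim(th,w,b,lambda t:np.interp(t,T,full(u)),0,T[-1],ts)
E
cat > go.py <<'E'
import sys; from bal import *
n=int(sys.argv[1]) if len(sys.argv)>1 else 2
D=load(); now,p=measure(D)
# time stamps of the rows just executed: caller gives p samples as args 'p1,p2,..'
if len(sys.argv)>2 and sys.argv[2]!='-':
    rows=[float(x) for x in sys.argv[2].split(',')]; k=len(D['p'])-3; t1=D['p'][k][0]; base=D['p'][k-1][1]
    for i,x in enumerate(rows[:-1]): D['p'].append([t1-.125*(len(rows)-1-i),base+x])
    D['p'].sort()
th,w,b,e=estimate(D,now)
json.dump(D,open(L,'w'))
u,ts,S=plan(th,w,b,p,blocks=(n,2,2,2,2))
np.set_printoptions(precision=3,suppress=True)
print('t %.2f p %.3f th %.3f w %.3f b %.4f res'%(now,p,th,w,b),e[-4:])
print('rows',u[:n]-p,'abs',u,'\nth',S[::3,0])
E
python3 - <<'E'
from bal import *
D=load(); now,p=measure(D); D['z']=D['z'][-2:]
json.dump(D,open(L,'w'))
np.set_printoptions(precision=3,suppress=True)
print(now,p,D['z'])
for n in (2,3):
    u,ts,S=plan(.35,0,0,p,blocks=(n,2,2,2,2)); print('u',u,'\nth',S[::3,0],'\nw',S[::3,1])
E
```

```text
5.725 -0.0010308874940755724 [[5.625, np.float64(0.3504356686153375)], [5.675, np.float64(0.351615376520454)]]
u [-0.059 -0.112 -0.005 -0.015  0.001 -0.018  0.004 -0.046  0.008 -0.091] 
th [0.328 0.261 0.199 0.146 0.109 0.084 0.069 0.057 0.053 0.046 0.041 0.033] 
w [-0.461 -0.416 -0.403 -0.294 -0.203 -0.128 -0.095 -0.054 -0.029 -0.049
 -0.019 -0.101]
u [-0.05  -0.03  -0.081 -0.032 -0.073 -0.041 -0.076 -0.044 -0.092 -0.03
 -0.083] 
th [0.331 0.276 0.24  0.214 0.2   0.196 0.199 0.211 0.228 0.255 0.215 0.173
 0.137] 
w [-0.391 -0.309 -0.202 -0.139 -0.049 -0.01   0.064  0.091  0.144  0.205
 -0.329 -0.24  -0.231]
```

step_arm(
  motion=[
    {"dp":[0,0,0],"twist":[0,-0.06,0],"hand":-1},
    {"dp":[0,0,0],"twist":[0,-0.12,0],"hand":-1},
  ],
)

```text
clock: 5.98
tool_pos: [0.4955, 0.2487, 0.2117]
eef_rot: [0.636, 0.769, -0.041, 0.046]
contact_force: [-0.2, -0.2, -9.1]
opening: 0.179
finger_force: 60.0
```

```bash
time python3 go.py 2 -.06,-.12; python3 -c "
import json;D=json.load(open('log.json'));print(D['z'][-3:],D['p'][-5:])"
```

```text
t 6.08 p -0.119 th 0.124 w -0.917 b -0.0190 res [ 0.    -0.003  0.012  0.002]
rows [0.162 0.322] abs [0.044 0.203 0.242 0.264 0.156 0.199 0.193 0.238 0.274 0.323] 
th [ 0.076 -0.082 -0.147 -0.101 -0.059 -0.022  0.003  0.022  0.036  0.055
  0.083  0.133]
[[5.675, 0.351615376520454], [5.975, 0.1945854509690624], [6.025, 0.16570307737190665]] [[5.725, -0.0010308874940755724], [5.85, -0.06103088749407557], [5.975, -0.12193243480447259], [6.025, -0.12215326952651376], [6.075, -0.11894342995340317]]
real	0m2.724s
user	0m1.908s
sys	0m0.125s
```

```bash
sed -i 's/x\[2\]\/2\.\]/x[2]\/.5]/' bal.py; python3 - <<'E'
from bal import *
D=load(); D['z']=D['z'][-2:]; json.dump(D,open(L,'w'))
np.set_printoptions(precision=3,suppress=True)
for w in (-.5,-.58,-.65):
    u,ts,S=plan(.137,w,0,-.119); print('u-p',u+.119,u,'\nth',S[::3,0],'\nw',S[::3,1])
E
```

```text
u-p [0.15  0.243 0.178 0.139 0.126 0.122 0.121 0.121 0.12  0.12 ] [0.031 0.124 0.059 0.02  0.007 0.003 0.002 0.002 0.001 0.001] 
th [0.112 0.051 0.018 0.007 0.003 0.002 0.001 0.001 0.    0.    0.    0.   ] 
w [-0.481 -0.327 -0.123 -0.04  -0.014 -0.001 -0.009 -0.002 -0.002  0.
 -0.001 -0.   ]
u-p [0.152 0.302 0.212 0.145 0.125 0.12  0.12  0.12  0.12  0.12 ] [0.033 0.183 0.093 0.026 0.006 0.001 0.001 0.001 0.001 0.001] 
th [ 0.108  0.036 -0.002 -0.009 -0.007 -0.003 -0.001 -0.    -0.    -0.
 -0.    -0.   ] 
w [-0.56  -0.387 -0.119 -0.001  0.019  0.022  0.007  0.002  0.001  0.001
  0.     0.   ]
u-p [0.155 0.306 0.305 0.174 0.121 0.111 0.112 0.114 0.115 0.116] [ 0.036  0.187  0.186  0.055  0.002 -0.008 -0.007 -0.005 -0.004 -0.003] 
th [ 0.105  0.022 -0.025 -0.036 -0.028 -0.016 -0.007 -0.003 -0.002 -0.001
 -0.001 -0.   ] 
w [-0.629 -0.454 -0.189  0.024  0.069  0.076  0.043  0.016  0.008  0.001
  0.003  0.   ]
```

step_arm(
  motion=[
    {"dp":[0,0,0],"twist":[0,0.15,0],"hand":-1},
    {"dp":[0,0,0],"twist":[0,0.29,0],"hand":-1},
  ],
)

```text
clock: 6.32
tool_pos: [0.4956, 0.2485, 0.2121]
eef_rot: [0.635, 0.768, 0.053, -0.068]
contact_force: [-0.6, 0.3, -11.8]
opening: 0.174
finger_force: 59.5
```

```bash
python3 go.py 2 .15,.29; python3 -c "
import json;D=json.load(open('log.json'));print(D['z'][-4:],D['p'][-5:])"
```

```text
t 6.42 p 0.167 th -0.017 w -0.180 b -0.0001 res [ 0.001 -0.001 -0.004  0.003]
rows [-0.002 -0.114] abs [ 0.165  0.052  0.005 -0.005 -0.004 -0.002 -0.001 -0.001 -0.     0.   ] 
th [-0.025 -0.027 -0.02  -0.01  -0.004 -0.002 -0.001 -0.001 -0.     0.
  0.     0.001]
[[5.975, 0.1945854509690624], [6.025, 0.16570307737190665], [6.325, 0.011823850000548492], [6.375, -0.010183426882219567]] [[6.075, -0.11894342995340317], [6.2, 0.03105657004659683], [6.325, 0.17253466645883947], [6.375, 0.17335632327713757], [6.425, 0.16655786666497466]]
```

step_arm(
  motion=[
    {"dp":[0,0,0],"twist":[0,0,0],"hand":-1},
    {"dp":[0,0,0],"twist":[0,-0.115,0],"hand":-1},
  ],
)

```text
clock: 6.68
tool_pos: [0.4961, 0.2473, 0.2119]
eef_rot: [0.638, 0.769, 0.014, -0.021]
contact_force: [-0.4, -1.6, -10.2]
opening: 0.178
finger_force: 59.8
```

```bash
python3 go.py 2 0,-.115
```

```text
t 6.78 p 0.058 th -0.034 w 0.034 b -0.0006 res [-0.006  0.001  0.006 -0.004]
rows [-0.014 -0.028] abs [0.043 0.03  0.022 0.017 0.017 0.016 0.016 0.015 0.015 0.015] 
th [-0.032 -0.026 -0.019 -0.013 -0.009 -0.006 -0.003 -0.001  0.     0.002
  0.003  0.005]
```

step_arm(
  motion=[
    {"dp":[0,0,0],"twist":[0,-0.012,0],"hand":-1},
    {"dp":[0,0,0],"twist":[0,-0.025,0],"hand":-1},
  ],
)

```text
clock: 7.02
tool_pos: [0.4958, 0.2486, 0.2123]
eef_rot: [0.637, 0.77, 0.008, -0.012]
contact_force: [0.1, -1.1, -9.9]
opening: 0.176
finger_force: 59.9
```

```bash
python3 go.py 2 -.012,-.025; python3 -c "
import json;D=json.load(open('log.json'));print(D['z'][-4:],D['p'][-3:])"
```

```text
t 7.12 p 0.030 th -0.043 w -0.007 b -0.0010 res [ 0.002 -0.01   0.002  0.002]
rows [0.068 0.022] abs [0.098 0.052 0.015 0.002 0.005 0.007 0.009 0.011 0.014 0.016] 
th [-0.043 -0.036 -0.024 -0.013 -0.006 -0.003 -0.001 -0.     0.001  0.002
  0.004  0.008]
[[6.675, -0.04239263401237663], [6.725, -0.03136616771838677], [7.025, -0.043496283779641064], [7.075, -0.044608602364058794]] [[7.025, 0.028924692319802], [7.075, 0.028937231121491488], [7.125, 0.029876097895812477]]
```

step_arm(
  motion=[
    {"dp":[0,0,0],"twist":[0,0.055,0],"hand":-1},
    {"dp":[0,0,0],"twist":[0,0.02,0],"hand":-1},
  ],
)

```text
clock: 7.38
tool_pos: [0.4967, 0.2456, 0.2118]
eef_rot: [0.639, 0.769, 0.013, -0.019]
contact_force: [0.8, -1.3, -9.0]
opening: 0.174
finger_force: 59.9
```

```bash
python3 go.py 2 .055,.02; python3 -c "
import json;D=json.load(open('log.json'));print(D['z'][-4:],D['p'][-3:])"
```

```text
t 7.47 p 0.049 th -0.034 w 0.066 b -0.0005 res [-0.001 -0.001  0.004 -0.002]
rows [-0.012 -0.034] abs [0.038 0.015 0.007 0.003 0.005 0.005 0.006 0.007 0.008 0.009] 
th [-0.031 -0.02  -0.012 -0.006 -0.003 -0.002 -0.001 -0.     0.     0.001
  0.002  0.004]
[[7.025, -0.043496283779641064], [7.075, -0.044608602364058794], [7.375, -0.04356854951425958], [7.425, -0.03498046024724356]] [[7.375, 0.04562125686111409], [7.425, 0.0458892132086829], [7.475, 0.04930502018673864]]
```

step_arm(
  motion=[
    {"dp":[0,0,0],"twist":[0,-0.012,0],"hand":-1},
    {"dp":[0,0,0],"twist":[0,-0.032,0],"hand":-1},
  ],
)

```text
clock: 7.72
tool_pos: [0.4959, 0.2493, 0.2125]
eef_rot: [0.637, 0.771, 0.004, -0.007]
contact_force: [-0.3, -0.6, -9.5]
opening: 0.179
finger_force: 59.9
```

```bash
python3 go.py 3 -.012,-.032; python3 -c "
import json;D=json.load(open('log.json'));print(D['z'][-4:],D['p'][-3:])"
```

```text
t 7.83 p 0.018 th -0.008 w 0.073 b -0.0000 res [ 0.003 -0.003 -0.     0.   ]
rows [-0.042 -0.044 -0.031] abs [-0.024 -0.026 -0.013 -0.005 -0.005  0.    -0.    -0.    -0.     0.
  0.   ] 
th [-0.004  0.002  0.002  0.001  0.001  0.    -0.     0.     0.     0.
  0.     0.     0.   ]
[[7.375, -0.04356854951425958], [7.425, -0.03498046024724356], [7.725, -0.015016492017383984], [7.775, -0.011928974348946141]] [[7.725, 0.016645502021994298], [7.775, 0.016698881333163617], [7.825, 0.01792451545751087]]
```

step_arm(
  motion=[
    {"dp":[0,0,0],"twist":[0,-0.035,0],"hand":-1},
    {"dp":[0,0,0],"twist":[0,-0.037,0],"hand":-1},
    {"dp":[0,0,0],"twist":[0,-0.025,0],"hand":-1},
  ],
)

```text
clock: 8.2
tool_pos: [0.4958, 0.2498, 0.2125]
eef_rot: [0.637, 0.771, -0.003, 0.002]
contact_force: [-0.2, -0.2, -9.0]
opening: 0.18
finger_force: 59.9
```

```bash
python3 go.py 3 -.035,-.037,-.025; python3 -c "
import json;D=json.load(open('log.json'));print(D['z'][-4:],D['p'][-3:])"
```

```text
t 8.30 p -0.007 th -0.003 w -0.015 b -0.0002 res [-0.    -0.    -0.001  0.001]
rows [0.005 0.007 0.008] abs [-0.002  0.     0.001  0.003  0.003  0.003  0.004  0.003  0.003  0.003
  0.005] 
th [-0.004 -0.006 -0.006 -0.006 -0.006 -0.005 -0.005 -0.005 -0.006 -0.006
 -0.007 -0.007 -0.006]
[[7.725, -0.015016492017383984], [7.775, -0.011928974348946141], [8.2, -0.001731910048567731], [8.25, -0.004009884318206009]] [[8.2, -0.006188124818576499], [8.25, -0.0063412597858928], [8.3, -0.007291337051640273]]
```

step_arm(
  motion=[
    {"dp":[0,0,0],"twist":[0,0.003,0],"hand":-1},
    {"dp":[0,0,0],"twist":[0,0.006,0],"hand":-1},
    {"dp":[0,0,0],"twist":[0,0.008,0],"hand":-1},
    {"dp":[0,0,0],"twist":[0,0.008,0],"hand":-1},
  ],
)

```text
clock: 8.8
tool_pos: [0.496, 0.249, 0.2125]
eef_rot: [0.637, 0.771, -0.001, -0.001]
contact_force: [0.4, -0.5, -8.4]
opening: 0.179
finger_force: 59.9
```

```bash
python3 go.py 4 .003,.006,.008,.008; python3 -c "
import json;D=json.load(open('log.json'));print(D['z'][-4:],D['p'][-3:])"
```

```text
t 8.90 p 0.001 th -0.016 w -0.008 b 0.0000 res [-0.     0.     0.001 -0.001]
rows [0.002 0.003 0.005 0.007] abs [0.003 0.004 0.006 0.008 0.007 0.007 0.006 0.006 0.005 0.005 0.005 0.006] 
th [-0.016 -0.017 -0.016 -0.015 -0.014 -0.014 -0.014 -0.014 -0.015 -0.015
 -0.016 -0.017 -0.018]
[[8.2, -0.001731910048567731], [8.25, -0.004009884318206009], [8.8, -0.015846169652220656], [8.85, -0.014554402603959078]] [[8.8, 0.0008998079900606182], [8.85, 0.0009726947550512565], [8.9, 0.000985175870458549]]
```

step_arm(
  motion=[
    {"dp":[0,0,0],"twist":[0,0.002,0],"hand":-1},
    {"dp":[0,0,0],"twist":[0,0.004,0],"hand":-1},
    {"dp":[0,0,0],"twist":[0,0.006,0],"hand":-1},
    {"dp":[0,0,0],"twist":[0,0.006,0],"hand":-1},
  ],
)

```text
clock: 9.4
tool_pos: [0.4959, 0.249, 0.2124]
eef_rot: [0.637, 0.771, 0.001, -0.004]
contact_force: [-0.9, -0.1, -8.6]
opening: 0.177
finger_force: 59.9
```

```bash
python3 go.py 5 .002,.004,.006,.006; python3 -c "
import json;D=json.load(open('log.json'));print(D['z'][-4:],D['p'][-3:])"
```

```text
t 9.50 p 0.007 th -0.030 w -0.015 b -0.0001 res [ 0.001 -0.002 -0.001  0.001]
rows [ 0.007  0.    -0.    -0.001 -0.001] abs [0.014 0.007 0.007 0.006 0.006 0.004 0.005 0.004 0.004 0.004 0.004 0.004
 0.014] 
th [-0.031 -0.033 -0.037 -0.041 -0.046 -0.053 -0.061 -0.072 -0.087 -0.107
 -0.134 -0.17  -0.218 -0.283]
[[8.8, -0.015846169652220656], [8.85, -0.014554402603959078], [9.4, -0.02784055984998765], [9.45, -0.030480816695241435]] [[9.4, 0.006869761271893602], [9.45, 0.006937375491679218], [9.5, 0.00694517438593849]]
```

```bash
python3 - <<'E'
s=open('bal.py').read()
s=s.replace("    u=least_squares(f,np.full(n,p0)*.5,diff_step=1e-3,max_nfev=25).x\n","""    g=-1.5*(th+.45*w)-b/K; best=None
    for s0 in (np.full(n,p0)*.5, np.r_[np.full(blocks[0],g),np.zeros(n-blocks[0])], np.r_[g*.5*np.ones(blocks[0]),g*.3*np.ones(n-blocks[0])]):
        o=least_squares(f,s0,diff_step=1e-2,x_scale=.05,max_nfev=20)
        if best is None or o.cost<best.cost: best=o
    u=best.x
""")
open('bal.py','w').write(s)
from bal import *
np.set_printoptions(precision=3,suppress=True)
for n in (2,3):
    u,ts,S=plan(-.031,-.02,0,.007,blocks=(n,2,2,2,2)); print(u-.007,'\nth',S[::3,0],'\nw',S[::3,1])
E
```

```text
[ 0.065  0.029 -0.001 -0.009 -0.008 -0.007 -0.007 -0.007 -0.007 -0.007] 
th [-0.032 -0.027 -0.019 -0.011 -0.005 -0.003 -0.001 -0.001 -0.    -0.
 -0.    -0.   ] 
w [-0.006  0.05   0.061  0.048  0.026  0.011  0.007  0.003  0.002  0.001
  0.001  0.   ]
[ 0.067  0.037  0.004 -0.005 -0.007 -0.006 -0.006 -0.006 -0.006 -0.006
 -0.006] 
th [-0.032 -0.027 -0.018 -0.01  -0.005 -0.003 -0.001 -0.001 -0.    -0.
 -0.    -0.    -0.   ] 
w [-0.006  0.055  0.059  0.045  0.026  0.01   0.006  0.003  0.002  0.001
  0.001  0.     0.   ]
```

step_arm(
  motion=[
    {"dp":[0,0,0],"twist":[0,0.067,0],"hand":-1},
    {"dp":[0,0,0],"twist":[0,0.038,0],"hand":-1},
    {"dp":[0,0,0],"twist":[0,0.006,0],"hand":-1},
  ],
)

```text
clock: 9.88
tool_pos: [0.4959, 0.2494, 0.2126]
eef_rot: [0.637, 0.771, 0.002, -0.005]
contact_force: [-0.5, 0.2, -7.9]
opening: 0.179
finger_force: 59.9
```

```bash
python3 go.py 3 .067,.038,.006; python3 -c "
import json;D=json.load(open('log.json'));print(D['z'][-4:],D['p'][-3:])"
```

```text
t 9.97 p 0.013 th -0.030 w 0.015 b 0.0000 res [-0.    -0.     0.001 -0.001]
rows [ 0.032  0.014 -0.006] abs [0.045 0.027 0.007 0.001 0.001 0.002 0.002 0.002 0.001 0.001 0.001] 
th [-0.029 -0.022 -0.014 -0.008 -0.004 -0.002 -0.001 -0.001 -0.    -0.
 -0.    -0.    -0.   ]
[[9.4, -0.02784055984998765], [9.45, -0.030480816695241435], [9.875, -0.03224495543112801], [9.925, -0.029448302857480027]] [[9.875, 0.010667992489233563], [9.925, 0.011007810777570634], [9.975, 0.013163256511813937]]
```

step_arm(
  motion=[
    {"dp":[0,0,0],"twist":[0,0.045,0],"hand":-1},
    {"dp":[0,0,0],"twist":[0,0.035,0],"hand":-1},
    {"dp":[0,0,0],"twist":[0,0.0,0],"hand":-1},
  ],
)

```text
clock: 10.35
tool_pos: [0.496, 0.2488, 0.2125]
eef_rot: [0.638, 0.77, 0.002, -0.005]
contact_force: [0.4, -0.9, -9.8]
opening: 0.179
finger_force: 59.9
```

```bash
sed -i 's/win=.9/win=1.7/; s/x\[2\]\/.5\]/x[2]\/.7]/' bal.py; python3 go.py 3 .045,.035,0; python3 -c "
import json;D=json.load(open('log.json'));print(D['z'][-4:],D['p'][-3:])"
```

```text
t 10.45 p 0.013 th -0.026 w 0.003 b -0.0010 res [ 0.    -0.003  0.002 -0.001]
rows [0.047 0.029 0.01 ] abs [0.06  0.042 0.023 0.014 0.006 0.008 0.009 0.01  0.012 0.014 0.016] 
th [-0.026 -0.021 -0.013 -0.007 -0.003 -0.001 -0.001 -0.     0.     0.001
  0.002  0.004  0.007]
[[9.875, -0.03224495543112801], [9.925, -0.029448302857480027], [10.35, -0.02919971729110397], [10.4, -0.025387870737713945]] [[10.35, 0.010225619350401971], [10.4, 0.010490089897587193], [10.45, 0.013042399655033315]]
```

step_arm(
  motion=[
    {"dp":[0,0,0],"twist":[0,0.045,0],"hand":-1},
    {"dp":[0,0,0],"twist":[0,0.03,0],"hand":-1},
    {"dp":[0,0,0],"twist":[0,0.01,0],"hand":-1},
  ],
)

```text
clock: 10.82
tool_pos: [0.4959, 0.2494, 0.2125]
eef_rot: [0.637, 0.771, 0.006, -0.009]
contact_force: [-1.1, 0.2, -8.7]
opening: 0.177
finger_force: 59.9
```

```bash
python3 go.py 3 .045,.03,.01; python3 -c "
import json;D=json.load(open('log.json'));print(D['z'][-4:],D['p'][-3:])"
```

```text
t 10.93 p 0.023 th -0.004 w 0.050 b -0.0009 res [ 0.003 -0.     0.001 -0.001]
rows [-0.03  -0.031 -0.024] abs [-0.007 -0.008 -0.001  0.001  0.003  0.004  0.006  0.007  0.009  0.011
  0.013] 
th [-0.001  0.002  0.002  0.002  0.001  0.001  0.     0.001  0.001  0.001
  0.002  0.004  0.007]
[[10.35, -0.02919971729110397], [10.4, -0.025387870737713945], [10.825, -0.009949622699352227], [10.875, -0.004979435506494276]] [[10.825, 0.021394478034842863], [10.875, 0.021626871356773186], [10.925, 0.023010839225543214]]
```

step_arm(
  motion=[
    {"dp":[0,0,0],"twist":[0,-0.028,0],"hand":-1},
    {"dp":[0,0,0],"twist":[0,-0.027,0],"hand":-1},
    {"dp":[0,0,0],"twist":[0,-0.015,0],"hand":-1},
  ],
)

```text
clock: 11.3
tool_pos: [0.4958, 0.2496, 0.2125]
eef_rot: [0.637, 0.771, 0.002, -0.004]
contact_force: [-0.4, -0.0, -8.4]
opening: 0.178
finger_force: 59.9
```

```bash
python3 go.py 3 -.028,-.027,-.015; python3 -c "
import json;D=json.load(open('log.json'));print(D['z'][-4:],D['p'][-3:])"
```

```text
t 11.40 p 0.008 th 0.020 w 0.047 b -0.0005 res [ 0.002 -0.    -0.001  0.   ]
rows [-0.074 -0.049 -0.016] abs [-0.066 -0.041 -0.009  0.001  0.002  0.002  0.003  0.003  0.004  0.005
  0.007] 
th [0.022 0.021 0.015 0.009 0.005 0.002 0.001 0.001 0.001 0.001 0.001 0.002
 0.004]
[[10.825, -0.009949622699352227], [10.875, -0.004979435506494276], [11.3, 0.016109205215153067], [11.35, 0.01733676004632585]] [[11.3, 0.00866979874047449], [11.35, 0.008544642134756468], [11.4, 0.007688444971763068]]
```

step_arm(
  motion=[
    {"dp":[0,0,0],"twist":[0,-0.06,0],"hand":-1},
    {"dp":[0,0,0],"twist":[0,-0.038,0],"hand":-1},
    {"dp":[0,0,0],"twist":[0,-0.01,0],"hand":-1},
  ],
)

```text
clock: 11.78
tool_pos: [0.496, 0.2489, 0.2124]
eef_rot: [0.637, 0.771, -0.001, -0.001]
contact_force: [0.1, 0.2, -9.8]
opening: 0.174
finger_force: 59.9
```

```bash
python3 go.py 4 -.06,-.038,-.01; python3 -c "
import json;D=json.load(open('log.json'));print(D['z'][-4:],D['p'][-3:])"
```

```text
t 11.88 p -0.002 th 0.026 w 0.007 b -0.0003 res [-0.     0.001 -0.003  0.003]
rows [-0.048 -0.028 -0.007  0.002] abs [-0.05  -0.03  -0.009  0.     0.     0.     0.     0.001  0.     0.005
  0.007  0.005] 
th [0.026 0.022 0.014 0.008 0.004 0.002 0.001 0.001 0.001 0.    0.    0.001
 0.003]
[[11.3, 0.016109205215153067], [11.35, 0.01733676004632585], [11.775, 0.028408752641167566], [11.825, 0.023034178768594864]] [[11.775, 7.1996892655242314e-06], [11.825, -0.00029845398103687447], [11.875, -0.002249525761319759]]
```

step_arm(
  motion=[
    {"dp":[0,0,0],"twist":[0,-0.045,0],"hand":-1},
    {"dp":[0,0,0],"twist":[0,-0.028,0],"hand":-1},
    {"dp":[0,0,0],"twist":[0,-0.01,0],"hand":-1},
  ],
)

```text
clock: 12.25
tool_pos: [0.496, 0.2486, 0.2124]
eef_rot: [0.637, 0.771, -0.005, 0.003]
contact_force: [0.4, 0.3, -8.8]
opening: 0.178
finger_force: 59.9
```

```bash
python3 go.py 4 -.045,-.028,-.01; python3 -c "
import json;D=json.load(open('log.json'));print(D['z'][-4:],D['p'][-3:])"
```

```text
t 12.35 p -0.012 th 0.021 w -0.019 b -0.0001 res [-0.002  0.004 -0.001  0.   ]
rows [-0.011 -0.001  0.006  0.01 ] abs [-0.024 -0.013 -0.006 -0.002 -0.002 -0.002 -0.002 -0.001 -0.001 -0.
  0.     0.001] 
th [0.019 0.014 0.008 0.004 0.002 0.001 0.001 0.    0.    0.    0.    0.
 0.001]
[[11.775, 0.028408752641167566], [11.825, 0.023034178768594864], [12.25, 0.023328121253622963], [12.3, 0.02105978819132598]] [[12.25, -0.010659702840891261], [12.3, -0.010869806023488204], [12.35, -0.012169982718801684]]
```

step_arm(
  motion=[
    {"dp":[0,0,0],"twist":[0,-0.018,0],"hand":-1},
    {"dp":[0,0,0],"twist":[0,-0.008,0],"hand":-1},
    {"dp":[0,0,0],"twist":[0,0.004,0],"hand":-1},
    {"dp":[0,0,0],"twist":[0,0.008,0],"hand":-1},
  ],
)

```text
clock: 12.85
tool_pos: [0.496, 0.2486, 0.2124]
eef_rot: [0.637, 0.77, -0.003, 0.001]
contact_force: [-0.5, -0.1, -9.6]
opening: 0.173
finger_force: 59.9
```

```bash
python3 go.py 4 -.018,-.008,.004,.008; python3 -c "
import json;D=json.load(open('log.json'));print(D['z'][-4:],D['p'][-3:])"
```

```text
t 12.95 p -0.004 th -0.003 w -0.028 b -0.0000 res [-0.001  0.    -0.001  0.001]
rows [0.017 0.02  0.018 0.013] abs [0.013 0.015 0.014 0.008 0.004 0.004 0.003 0.003 0.003 0.002 0.002 0.002] 
th [-0.004 -0.006 -0.004 -0.002 -0.001 -0.001 -0.    -0.    -0.     0.
  0.     0.     0.   ]
[[12.25, 0.023328121253622963], [12.3, 0.02105978819132598], [12.85, 0.000876894975852047], [12.9, -0.002791020054299039]] [[12.85, -0.004170239688694488], [12.9, -0.004068595223926387], [12.95, -0.004164570469768515]]
```

step_arm(
  motion=[
    {"dp":[0,0,0],"twist":[0,0.018,0],"hand":-1},
    {"dp":[0,0,0],"twist":[0,0.02,0],"hand":-1},
    {"dp":[0,0,0],"twist":[0,0.015,0],"hand":-1},
    {"dp":[0,0,0],"twist":[0,0.008,0],"hand":-1},
  ],
)

```text
clock: 13.45
tool_pos: [0.4959, 0.2492, 0.2125]
eef_rot: [0.637, 0.771, 0.0, -0.002]
contact_force: [-0.3, 1.3, -8.0]
opening: 0.179
finger_force: 59.9
```

```bash
python3 go.py 4 .018,.02,.015,.008; python3 -c "
import json;D=json.load(open('log.json'));print(D['z'][-4:],D['p'][-3:])"
cat > tr.py <<'E'
"travel with balance: python3 tr.py n_rows d1,d2,..  (mm of rod travel in each coming row); logs its own rows as executed"
import sys; import bal; from bal import *
from scipy.interpolate import PchipInterpolator as PI
FO=np.array([.7195,-.124]); fy=-.113; fr=lambda x,y: FO+[x*np.cos(fy)-y*np.sin(fy),x*np.sin(fy)+y*np.cos(fy)]
W=[np.array([.6433,.2773]),fr(-.195,.060),fr(-.185,.015),fr(-.140,0),fr(-.100,0)]; YW=[.19,-.5,-.45,-.3,-.113]
s_=np.r_[0,np.cumsum([np.linalg.norm(b-a) for a,b in zip(W,W[1:])])]; XY=PI(s_,np.array(W)); YA=PI(s_,YW)
def pose(s,p,z):
    s=min(s,s_[-1]); a=float(YA(s)); q=XY(s)-.15*np.array([np.cos(a),np.sin(a)])
    y=np.array([np.cos(a),np.sin(a),0]); zz=np.array([0,0,-1.]); B=R.from_matrix(np.stack([np.cross(y,zz),y,zz],1))*R.from_rotvec([0,p,0])
    return np.r_[q,z],B
def vlat(s,ds): 
    a=float(YA(min(s,s_[-1]))); d=XY(min(s+ds,s_[-1]))-XY(min(s,s_[-1])); return float(-np.sin(a)*d[0]+np.cos(a)*d[1])/.125
def main():
    n=int(sys.argv[1]); ds=np.array([float(x) for x in sys.argv[2].split(',')])/1000 if len(sys.argv)>2 else np.zeros(n); ds=np.r_[ds,np.full(n,ds[-1])][:n]
    z=float(sys.argv[3]) if len(sys.argv)>3 else None
    D=load(); D.setdefault('v',[]); c=D.setdefault('cmd',{'s':0.,'p':r.get_state()['eef_rot'] is None or .005,'z':.2125})
    t0=r.get_state()['clock']; pend=D.pop('pend',None)
    if pend:
        m=len(pend['p']); ts=t0-.125*m; c.update(s=pend['s'][-1],p=pend['p'][-1],z=pend['z'])
        for i in range(m):
            if i<m-1: D['p'].append([ts+.125*(i+1),pend['p'][i]])
            D['v']+= [[ts+.125*i+.02,pend['v'][i]],[ts+.125*(i+1),pend['v'][i]]]
        D['v']+=[[t0+.02,0.]]
    now,p=measure(D,1 if len(sys.argv)<5 else int(sys.argv[4])); D['p'].sort(); D['v'].append([now,0.])
    z=c['z'] if z is None else z
    V=np.array(D['v']); vpast=lambda t:np.interp(t,V[:,0],V[:,1])
    bal.VF=vpast; th,w,b,e=estimate(D,now)
    rows_s=c['s']+np.cumsum(ds); vs=[vlat(a-d,d) for a,d in zip(rows_s,ds)]
    tv=[0];vv=[0.]
    for i,v in enumerate(vs): tv+=[.125*i+.02,.125*(i+1)]; vv+=[v,v]
    t=.125*n; vl=vs[-1]; tv+=[t+.02,t+.05]; vv+=[0,0]; t+=.05
    for k in range(4): tv+=[t+.02,t+.25,t+.27,t+.3]; vv+=[vl,vl,0,0]; t+=.3
    bal.VF=lambda q:np.interp(q,tv,vv)
    u,tt,S=plan(th,w,b,c['p'],blocks=(n,2,2,2,2),hold=.05)
    np.set_printoptions(precision=3,suppress=True)
    u=np.round(u,3); X0,B0=pose(c['s'],c['p'],c['z']); st=r.get_state(); Am=R.from_quat(st['eef_rot'])
    print('t %.2f s %.3f p %.3f/%.3f th %.3f w %.3f b %.4f res'%(now,c['s'],c['p'],p,th,w,b),e[-3:],'cmderr mm',np.round((st['tool_pos']-X0)*1000,1),'rot',(B0.inv()*Am).as_rotvec())
    out=[]
    for i in range(n):
        X,B=pose(rows_s[i],u[i],c['z']+(z-c['z'])*(i+1)/n)
        out.append('{"dp": %s, "twist": %s, "hand": -1}'%(np.round(B0.inv().apply(X-X0)*1000,1).tolist(),np.round((B0.inv()*B).as_rotvec(),3).tolist()))
    print('['+', '.join(out)+']'); print('u',u,'th',S[::3,0],'v',np.round(vs,3))
    D['pend']={'p':u[:n].tolist(),'s':rows_s.tolist(),'v':vs,'z':z}; json.dump(D,open(L,'w'))
if __name__=='__main__': main()
E
python3 - <<'E'
s=open('bal.py').read()
s=s.replace("DT=.005\n","DT=.005\nVF=None\n").replace("H=np.empty((len(T),2))\n","H=np.empty((len(T),2)); DV=np.gradient(VF(T))*MD/I if VF and len(T)>1 else T*0\n").replace("        for _ in (0,1):\n","        w+=DV[i]\n        for _ in (0,1):\n")
open('bal.py','w').write(s)
E
```

```text
t 13.55 p 0.004 th -0.022 w -0.041 b -0.0005 res [-0.001  0.    -0.     0.   ]
rows [0.072 0.048 0.02  0.007] abs [0.076 0.052 0.024 0.011 0.008 0.004 0.005 0.006 0.006 0.006 0.007 0.009] 
th [-0.024 -0.022 -0.015 -0.009 -0.004 -0.001 -0.001 -0.001 -0.     0.
  0.001  0.001  0.002]
[[12.85, 0.000876894975852047], [12.9, -0.002791020054299039], [13.45, -0.01777745715640404], [13.5, -0.020429410716589082]] [[13.45, 0.0036649743185404302], [13.5, 0.003647575651402514], [13.55, 0.004060865855713128]]
```

```bash
python3 tr.py 3 1,2,3
```

```text
t 13.60 s 0.000 p 0.005/0.004 th -0.024 w -0.041 b -0.0004 res [-0.  0. -0.] cmderr mm [-0.2  0.6  0. ] rot [ 0.003 -0.001  0.   ]
[{"dp": [-0.0, -0.9, -0.0], "twist": [-0.0, 0.063, 0.005], "hand": -1}, {"dp": [-0.1, -2.6, -0.0], "twist": [-0.001, 0.068, 0.014], "hand": -1}, {"dp": [-0.3, -5.1, -0.0], "twist": [-0.0, 0.022, 0.028], "hand": -1}]
u [ 0.068  0.073  0.027  0.007 -0.     0.002  0.002  0.004  0.005  0.006
 -0.001] th [-0.026 -0.027 -0.019 -0.011 -0.005 -0.002 -0.001 -0.     0.     0.002
  0.002] v [-0.006 -0.012 -0.018]
```

step_arm(
  motion=[
    {"dp":[0,-0.9,0],"twist":[0,0.063,0.005],"hand":-1},
    {"dp":[-0.1,-2.6,0],"twist":[-0.001,0.068,0.014],"hand":-1},
    {"dp":[-0.3,-5.1,0],"twist":[0,0.022,0.028],"hand":-1},
  ],
)

```text
clock: 13.98
tool_pos: [0.4912, 0.2459, 0.2122]
eef_rot: [0.649, 0.76, 0.006, -0.01]
contact_force: [-0.3, -0.5, -9.2]
opening: 0.173
finger_force: 59.9
```

```bash
python3 tr.py 3 4
```

```text
t 14.03 s 0.006 p 0.027/0.023 th -0.029 w 0.030 b -0.0009 res [-0.    -0.002  0.001] cmderr mm [-0.9  0.3  0.1] rot [ 0.004 -0.004  0.002]
[{"dp": [-0.3, -3.3, -0.0], "twist": [-0.001, 0.041, 0.018], "hand": -1}, {"dp": [-0.8, -6.5, -0.0], "twist": [-0.001, 0.017, 0.037], "hand": -1}, {"dp": [-1.2, -9.6, -0.0], "twist": [-0.001, -0.006, 0.055], "hand": -1}]
u [ 0.068  0.044  0.021  0.012  0.005  0.007  0.008  0.01   0.01   0.013
 -0.   ] th [-0.028 -0.023 -0.015 -0.007 -0.004 -0.001 -0.001  0.001  0.001  0.004
  0.005] v [-0.025 -0.026 -0.026]
```

step_arm(
  motion=[
    {"dp":[-0.3,-3.3,0],"twist":[-0.001,0.041,0.018],"hand":-1},
    {"dp":[-0.8,-6.5,0],"twist":[-0.001,0.017,0.037],"hand":-1},
    {"dp":[-1.2,-9.6,0],"twist":[-0.001,-0.006,0.055],"hand":-1},
  ],
)

```text
clock: 14.4
tool_pos: [0.4815, 0.2455, 0.2126]
eef_rot: [0.669, 0.743, 0.005, -0.008]
contact_force: [-0.1, 0.7, -9.1]
opening: 0.179
finger_force: 59.9
```

```bash
python3 tr.py 4 6
```

```text
t 14.45 s 0.018 p 0.021/0.018 th -0.010 w 0.074 b -0.0009 res [-0.001  0.001  0.   ] cmderr mm [-1.1  1.3  0.3] rot [ 0.004 -0.003  0.001]
[{"dp": [-1.1, -4.4, -0.0], "twist": [-0.0, -0.011, 0.026], "hand": -1}, {"dp": [-2.3, -8.7, -0.0], "twist": [-0.001, -0.008, 0.052], "hand": -1}, {"dp": [-3.6, -12.8, -0.1], "twist": [-0.001, -0.005, 0.076], "hand": -1}, {"dp": [-5.0, -16.7, -0.1], "twist": [-0.002, -0.004, 0.101], "hand": -1}]
u [0.01  0.013 0.016 0.017 0.01  0.01  0.012 0.01  0.011 0.011 0.014 0.016] th [-0.009 -0.008 -0.007 -0.005 -0.002 -0.002 -0.    -0.     0.001  0.001
  0.004  0.006] v [-0.04  -0.041 -0.042 -0.043]
```

step_arm(
  motion=[
    {"dp":[-1.1,-4.4,0],"twist":[0,-0.011,0.026],"hand":-1},
    {"dp":[-2.3,-8.7,0],"twist":[-0.001,-0.008,0.052],"hand":-1},
    {"dp":[-3.6,-12.8,-0.1],"twist":[-0.001,-0.005,0.076],"hand":-1},
    {"dp":[-5.0,-16.7,-0.1],"twist":[-0.002,-0.004,0.101],"hand":-1},
  ],
)

```text
clock: 14.95
tool_pos: [0.4654, 0.238, 0.2126]
eef_rot: [0.706, 0.708, 0.004, -0.007]
contact_force: [0.4, -0.1, -8.4]
opening: 0.176
finger_force: 59.9
```

```bash
python3 tr.py 4 7
```

```text
t 15.00 s 0.042 p 0.017/0.014 th 0.008 w 0.079 b -0.0006 res [-0.001  0.001 -0.   ] cmderr mm [-1.  -0.6  0. ] rot [ 0.004 -0.003  0.004]
[{"dp": [-2.3, -4.1, -0.0], "twist": [-0.0, -0.019, 0.027], "hand": -1}, {"dp": [-4.7, -8.1, -0.1], "twist": [-0.0, -0.022, 0.054], "hand": -1}, {"dp": [-7.3, -11.8, -0.1], "twist": [-0.001, -0.017, 0.079], "hand": -1}, {"dp": [-10.1, -15.3, -0.2], "twist": [-0.001, -0.018, 0.104], "hand": -1}]
u [-0.002 -0.005  0.    -0.001  0.004  0.003  0.006  0.005  0.008  0.007
  0.01   0.012] th [ 0.009  0.007  0.004  0.002  0.002 -0.     0.001 -0.     0.001  0.001
  0.003  0.004] v [-0.051 -0.052 -0.053 -0.054]
```

step_arm(
  motion=[
    {"dp":[-2.3,-4.1,0],"twist":[0,-0.019,0.027],"hand":-1},
    {"dp":[-4.7,-8.1,-0.1],"twist":[0,-0.022,0.054],"hand":-1},
    {"dp":[-7.3,-11.8,-0.1],"twist":[-0.001,-0.017,0.079],"hand":-1},
    {"dp":[-10.1,-15.3,-0.2],"twist":[-0.001,-0.018,0.104],"hand":-1},
  ],
)

```text
clock: 15.5
tool_pos: [0.4501, 0.2278, 0.2126]
eef_rot: [0.742, 0.671, -0.002, -0.0]
contact_force: [-0.0, 0.8, -8.2]
opening: 0.175
finger_force: 59.9
```

```bash
python3 tr.py 4 7
```

```text
t 15.55 s 0.070 p -0.001/-0.004 th 0.024 w 0.083 b -0.0001 res [-0.002  0.001 -0.   ] cmderr mm [-1.  -0.8  0.1] rot [ 0.004 -0.003  0.005]
[{"dp": [-3.2, -3.0, 0.0], "twist": [0.001, -0.046, 0.024], "hand": -1}, {"dp": [-6.6, -5.8, 0.0], "twist": [0.001, -0.03, 0.047], "hand": -1}, {"dp": [-10.1, -8.4, 0.0], "twist": [0.0, -0.012, 0.069], "hand": -1}, {"dp": [-13.8, -10.9, 0.0], "twist": [0.0, -0.003, 0.09], "hand": -1}]
u [-0.047 -0.031 -0.013 -0.004  0.003  0.001  0.005  0.002  0.006  0.002
  0.006  0.006] th [ 0.024  0.02   0.012  0.006  0.004  0.001  0.001 -0.     0.001 -0.
  0.001  0.001] v [-0.054 -0.055 -0.055 -0.056]
```

step_arm(
  motion=[
    {"dp":[-3.2,-3.0,0],"twist":[0.001,-0.046,0.024],"hand":-1},
    {"dp":[-6.6,-5.8,0],"twist":[0.001,-0.03,0.047],"hand":-1},
    {"dp":[-10.1,-8.4,0],"twist":[0,-0.012,0.069],"hand":-1},
    {"dp":[-13.8,-10.9,0],"twist":[0,-0.003,0.09],"hand":-1},
  ],
)

```text
clock: 16.05
tool_pos: [0.4379, 0.2144, 0.2127]
eef_rot: [0.772, 0.636, -0.003, 0.001]
contact_force: [-0.7, -0.1, -9.3]
opening: 0.175
finger_force: 59.9
```

```bash
python3 tr.py 4 7
```

```text
t 16.10 s 0.098 p -0.004/-0.007 th 0.014 w 0.045 b -0.0001 res [ 0. -0.  0.] cmderr mm [-0.9 -1.8  0.1] rot [ 0.003 -0.003  0.006]
[{"dp": [-4.0, -1.9, 0.0], "twist": [0.0, -0.005, 0.02], "hand": -1}, {"dp": [-8.0, -3.7, 0.0], "twist": [0.0, 0.001, 0.04], "hand": -1}, {"dp": [-12.2, -5.3, 0.0], "twist": [0.0, 0.005, 0.059], "hand": -1}, {"dp": [-16.5, -6.8, 0.1], "twist": [0.0, 0.002, 0.077], "hand": -1}]
u [-0.009 -0.003  0.001 -0.002  0.004  0.001  0.005  0.002  0.006  0.002
  0.005  0.006] th [ 0.013  0.007  0.004  0.001  0.002 -0.     0.001 -0.001  0.001 -0.001
  0.001  0.001] v [-0.056 -0.056 -0.056 -0.057]
```

step_arm(
  motion=[
    {"dp":[-4.0,-1.9,0],"twist":[0,-0.005,0.02],"hand":-1},
    {"dp":[-8.0,-3.7,0],"twist":[0,0.001,0.04],"hand":-1},
    {"dp":[-12.2,-5.3,0],"twist":[0,0.005,0.059],"hand":-1},
    {"dp":[-16.5,-6.8,0.1],"twist":[0,0.002,0.077],"hand":-1},
  ],
)

```text
clock: 16.6
tool_pos: [0.4282, 0.2002, 0.2127]
eef_rot: [0.795, 0.607, -0.003, 0.001]
contact_force: [0.4, -0.3, -8.5]
opening: 0.174
finger_force: 59.9
```

```bash
python3 tr.py 5 8
```

```text
t 16.65 s 0.126 p -0.002/-0.006 th 0.003 w 0.039 b -0.0003 res [ 0.    -0.001  0.   ] cmderr mm [-0.9 -0.9  0.2] rot [ 0.003 -0.004  0.005]
[{"dp": [-5.1, -1.1, 0.0], "twist": [-0.0, 0.01, 0.02], "hand": -1}, {"dp": [-10.4, -2.0, 0.0], "twist": [-0.0, 0.009, 0.038], "hand": -1}, {"dp": [-15.8, -2.7, 0.0], "twist": [-0.0, 0.008, 0.056], "hand": -1}, {"dp": [-21.4, -3.3, 0.0], "twist": [-0.0, 0.008, 0.072], "hand": -1}, {"dp": [-27.0, -3.6, 0.1], "twist": [-0.0, 0.009, 0.088], "hand": -1}]
u [ 0.008  0.007  0.006  0.006  0.007  0.006  0.006  0.004  0.003  0.002
 -0.002 -0.003 -0.003] th [ 0.002 -0.004 -0.007 -0.009 -0.008 -0.006 -0.006 -0.005 -0.005 -0.005
 -0.008 -0.011 -0.015] v [-0.065 -0.065 -0.065 -0.064 -0.064]
```

step_arm(
  motion=[
    {"dp":[-5.1,-1.1,0],"twist":[0,0.01,0.02],"hand":-1},
    {"dp":[-10.4,-2.0,0],"twist":[0,0.009,0.038],"hand":-1},
    {"dp":[-15.8,-2.7,0],"twist":[0,0.008,0.056],"hand":-1},
    {"dp":[-21.4,-3.3,0],"twist":[0,0.008,0.072],"hand":-1},
    {"dp":[-27.0,-3.6,0.1],"twist":[0,0.009,0.088],"hand":-1},
  ],
)

```text
clock: 17.27
tool_pos: [0.4177, 0.1752, 0.2128]
eef_rot: [0.821, 0.571, 0.001, -0.002]
contact_force: [-0.3, 1.4, -8.6]
opening: 0.181
finger_force: 59.9
```

```bash
python3 tr.py 5 8
```

```text
t 17.32 s 0.166 p 0.007/0.003 th -0.013 w 0.055 b -0.0005 res [ 0.    -0.001  0.   ] cmderr mm [-0.8 -1.2  0.2] rot [ 0.002 -0.004  0.005]
[{"dp": [-5.8, 0.3, -0.0], "twist": [-0.0, 0.048, 0.015], "hand": -1}, {"dp": [-11.6, 0.7, -0.1], "twist": [-0.001, 0.032, 0.029], "hand": -1}, {"dp": [-17.6, 1.3, -0.1], "twist": [-0.001, 0.013, 0.042], "hand": -1}, {"dp": [-23.7, 2.1, -0.2], "twist": [-0.0, 0.0, 0.054], "hand": -1}, {"dp": [-29.8, 2.9, -0.2], "twist": [-0.0, -0.005, 0.065], "hand": -1}]
u [ 0.055  0.039  0.02   0.007  0.002  0.007  0.004  0.009  0.006  0.01
  0.009 -0.002 -0.023] th [-0.014 -0.013 -0.009 -0.006 -0.003 -0.001 -0.001  0.     0.     0.001
  0.002  0.003 -0.001] v [-0.064 -0.064 -0.063 -0.063 -0.062]
```

step_arm(
  motion=[
    {"dp":[-5.8,0.3,0],"twist":[0,0.048,0.015],"hand":-1},
    {"dp":[-11.6,0.7,-0.1],"twist":[-0.001,0.032,0.029],"hand":-1},
    {"dp":[-17.6,1.3,-0.1],"twist":[-0.001,0.013,0.042],"hand":-1},
    {"dp":[-23.7,2.1,-0.2],"twist":[0,0,0.054],"hand":-1},
    {"dp":[-29.8,2.9,-0.2],"twist":[0,-0.005,0.065],"hand":-1},
  ],
)

```text
clock: 17.95
tool_pos: [0.4104, 0.1468, 0.2129]
eef_rot: [0.839, 0.545, -0.001, -0.001]
contact_force: [0.2, 0.3, -9.3]
opening: 0.179
finger_force: 59.9
```

```bash
python3 tr.py 5 8
```

```text
t 18.00 s 0.206 p 0.002/-0.003 th 0.002 w 0.077 b -0.0005 res [ 0.    -0.001  0.   ] cmderr mm [-0.7 -0.7  0.3] rot [ 0.002 -0.005  0.004]
[{"dp": [-6.2, 1.4, -0.0], "twist": [-0.0, 0.001, 0.011], "hand": -1}, {"dp": [-12.4, 3.0, -0.0], "twist": [-0.0, 0.001, 0.02], "hand": -1}, {"dp": [-18.7, 4.6, -0.0], "twist": [-0.0, 0.001, 0.029], "hand": -1}, {"dp": [-25.1, 6.5, -0.1], "twist": [-0.0, 0.001, 0.037], "hand": -1}, {"dp": [-31.6, 8.4, -0.1], "twist": [-0.0, -0.001, 0.045], "hand": -1}]
u [ 0.003  0.003  0.003  0.003  0.001  0.008  0.005  0.01   0.007  0.012
  0.001  0.    -0.025] th [ 0.002  0.001  0.     0.     0.     0.001 -0.     0.001  0.001  0.002
  0.002  0.003 -0.001] v [-0.062 -0.062 -0.061 -0.061 -0.06 ]
```

step_arm(
  motion=[
    {"dp":[-6.2,1.4,0],"twist":[0,0.001,0.011],"hand":-1},
    {"dp":[-12.4,3.0,0],"twist":[0,0.001,0.02],"hand":-1},
    {"dp":[-18.7,4.6,0],"twist":[0,0.001,0.029],"hand":-1},
    {"dp":[-25.1,6.5,-0.1],"twist":[0,0.001,0.037],"hand":-1},
    {"dp":[-31.6,8.4,-0.1],"twist":[0,-0.001,0.045],"hand":-1},
  ],
)

```text
clock: 18.62
tool_pos: [0.405, 0.1137, 0.213]
eef_rot: [0.851, 0.525, -0.001, -0.0]
contact_force: [0.5, -0.5, -8.7]
opening: 0.178
finger_force: 59.9
```

```bash
python3 tr.py 5 8
```

```text
t 18.68 s 0.246 p 0.001/-0.004 th 0.002 w 0.052 b -0.0004 res [ 0.    -0.001  0.   ] cmderr mm [-0.8 -1.4  0.4] rot [ 0.002 -0.005  0.005]
[{"dp": [-6.4, 2.3, -0.0], "twist": [-0.0, 0.011, 0.007], "hand": -1}, {"dp": [-12.9, 4.8, -0.0], "twist": [-0.0, 0.013, 0.013], "hand": -1}, {"dp": [-19.5, 7.3, -0.0], "twist": [-0.0, 0.006, 0.018], "hand": -1}, {"dp": [-26.1, 10.0, -0.0], "twist": [-0.0, 0.006, 0.023], "hand": -1}, {"dp": [-32.8, 12.8, -0.0], "twist": [-0.0, 0.003, 0.027], "hand": -1}]
u [ 0.012  0.014  0.007  0.007  0.004  0.008  0.005  0.009  0.006  0.009
  0.008 -0.001 -0.021] th [ 0.002 -0.001 -0.001 -0.001 -0.001  0.    -0.     0.     0.     0.001
  0.002  0.003 -0.001] v [-0.06  -0.059 -0.059 -0.058 -0.058]
```

step_arm(
  motion=[
    {"dp":[-6.4,2.3,0],"twist":[0,0.011,0.007],"hand":-1},
    {"dp":[-12.9,4.8,0],"twist":[0,0.013,0.013],"hand":-1},
    {"dp":[-19.5,7.3,0],"twist":[0,0.006,0.018],"hand":-1},
    {"dp":[-26.1,10.0,0],"twist":[0,0.006,0.023],"hand":-1},
    {"dp":[-32.8,12.8,0],"twist":[0,0.003,0.027],"hand":-1},
  ],
)

```text
clock: 19.3
tool_pos: [0.4017, 0.0787, 0.213]
eef_rot: [0.858, 0.514, -0.0, -0.001]
contact_force: [0.6, 1.2, -8.6]
opening: 0.173
finger_force: 59.9
```

```bash
python3 tr.py 5 7.5,7,7,6,6
```

```text
t 19.35 s 0.286 p 0.004/-0.001 th 0.007 w 0.066 b -0.0003 res [ 0. -0.  0.] cmderr mm [-0.8 -1.4  0.4] rot [ 0.002 -0.005  0.005]
[{"dp": [-6.2, 2.9, -0.0], "twist": [-0.0, -0.005, 0.003], "hand": -1}, {"dp": [-12.1, 5.6, -0.0], "twist": [-0.0, -0.005, 0.006], "hand": -1}, {"dp": [-18.0, 8.5, -0.1], "twist": [-0.0, -0.008, 0.008], "hand": -1}, {"dp": [-23.0, 11.0, -0.1], "twist": [-0.0, -0.004, 0.009], "hand": -1}, {"dp": [-28.1, 13.5, -0.1], "twist": [-0.0, -0.006, 0.01], "hand": -1}]
u [-0.001 -0.001 -0.004  0.    -0.002  0.005  0.003  0.006  0.004  0.008
  0.001  0.001 -0.016] th [ 0.007  0.004  0.002  0.001  0.001  0.001  0.     0.     0.     0.001
  0.002  0.001 -0.001] v [-0.054 -0.05  -0.049 -0.042 -0.042]
```

step_arm(
  motion=[
    {"dp":[-6.2,2.9,0],"twist":[0,-0.005,0.003],"hand":-1},
    {"dp":[-12.1,5.6,0],"twist":[0,-0.005,0.006],"hand":-1},
    {"dp":[-18.0,8.5,-0.1],"twist":[0,-0.008,0.008],"hand":-1},
    {"dp":[-23.0,11.0,-0.1],"twist":[0,-0.004,0.009],"hand":-1},
    {"dp":[-28.1,13.5,-0.1],"twist":[0,-0.006,0.01],"hand":-1},
  ],
)

```text
clock: 19.98
tool_pos: [0.4003, 0.0475, 0.213]
eef_rot: [0.86, 0.51, -0.003, 0.0]
contact_force: [0.5, 0.9, -9.6]
opening: 0.173
finger_force: 59.9
```

```bash
python3 tr.py 4 6,5.5,5.5,5.5
```

```text
t 20.02 s 0.320 p -0.002/-0.006 th 0.005 w 0.032 b -0.0003 res [ 0.    -0.001  0.   ] cmderr mm [-0.8 -1.   0.5] rot [ 0.002 -0.004  0.004]
[{"dp": [-5.1, 2.7, 0.0], "twist": [0.0, 0.003, 0.001], "hand": -1}, {"dp": [-9.8, 5.1, 0.0], "twist": [0.0, 0.003, 0.001], "hand": -1}, {"dp": [-14.5, 7.7, 0.0], "twist": [0.0, 0.003, 0.001], "hand": -1}, {"dp": [-19.3, 10.3, 0.0], "twist": [0.0, 0.002, 0.001], "hand": -1}]
u [ 0.001  0.001  0.001 -0.     0.003  0.002  0.004  0.003  0.006  0.004
  0.007  0.008] th [ 0.004  0.002  0.001  0.     0.001 -0.     0.    -0.     0.001  0.
  0.002  0.002] v [-0.042 -0.038 -0.038 -0.038]
```

step_arm(
  motion=[
    {"dp":[-5.1,2.7,0],"twist":[0,0.003,0.001],"hand":-1},
    {"dp":[-9.8,5.1,0],"twist":[0,0.003,0.001],"hand":-1},
    {"dp":[-14.5,7.7,0],"twist":[0,0.003,0.001],"hand":-1},
    {"dp":[-19.3,10.3,0],"twist":[0,0.002,0.001],"hand":-1},
  ],
)

```text
clock: 20.52
tool_pos: [0.4002, 0.0258, 0.2131]
eef_rot: [0.861, 0.509, -0.002, -0.0]
contact_force: [0.1, 0.2, -8.7]
opening: 0.175
finger_force: 59.9
```

```bash
python3 tr.py 4 6
```

```text
t 20.57 s 0.342 p -0.000/-0.004 th 0.005 w 0.031 b -0.0001 res [ 0. -0.  0.] cmderr mm [-0.8 -0.9  0.6] rot [ 0.002 -0.004  0.004]
[{"dp": [-5.9, 3.3, 0.0], "twist": [0.0, 0.004, -0.003], "hand": -1}, {"dp": [-12.4, 6.8, 0.0], "twist": [0.0, 0.004, -0.007], "hand": -1}, {"dp": [-19.0, 10.6, 0.0], "twist": [0.0, 0.004, -0.014], "hand": -1}, {"dp": [-25.5, 14.3, 0.0], "twist": [0.0, 0.0, -0.021], "hand": -1}]
u [0.004 0.004 0.004 0.    0.004 0.001 0.005 0.002 0.005 0.002 0.005 0.005] th [ 0.004  0.001  0.001 -0.     0.    -0.001  0.    -0.001  0.    -0.
  0.001  0.001] v [-0.044 -0.046 -0.045 -0.043]
```

step_arm(
  motion=[
    {"dp":[-5.9,3.3,0],"twist":[0,0.004,-0.003],"hand":-1},
    {"dp":[-12.4,6.8,0],"twist":[0,0.004,-0.007],"hand":-1},
    {"dp":[-19.0,10.6,0],"twist":[0,0.004,-0.014],"hand":-1},
    {"dp":[-25.5,14.3,0],"twist":[0,0,-0.021],"hand":-1},
  ],
)

```text
clock: 21.08
tool_pos: [0.4004, -0.0038, 0.2131]
eef_rot: [0.855, 0.518, -0.002, -0.0]
contact_force: [0.3, -0.2, -8.9]
opening: 0.178
finger_force: 59.9
```

```bash
python3 tr.py 4 5
```

```text
t 21.12 s 0.366 p 0.000/-0.004 th 0.002 w 0.035 b -0.0002 res [ 0. -0.  0.] cmderr mm [-0.9 -1.4  0.6] rot [ 0.002 -0.004  0.004]
[{"dp": [-5.2, 2.9, 0.0], "twist": [0.0, 0.001, -0.007], "hand": -1}, {"dp": [-10.1, 5.7, 0.0], "twist": [0.0, 0.0, -0.015], "hand": -1}, {"dp": [-14.3, 8.3, 0.0], "twist": [-0.0, -0.001, -0.023], "hand": -1}, {"dp": [-17.9, 10.7, 0.0], "twist": [-0.0, -0.001, -0.031], "hand": -1}]
u [ 0.001  0.    -0.001 -0.001  0.001  0.     0.002  0.001  0.003  0.002
  0.004  0.004] th [ 0.001  0.001  0.     0.     0.    -0.     0.    -0.     0.     0.
  0.001  0.001] v [-0.033 -0.03  -0.025 -0.019]
```

step_arm(
  motion=[
    {"dp":[-5.2,2.9,0],"twist":[0,0.001,-0.007],"hand":-1},
    {"dp":[-10.1,5.7,0],"twist":[0,0,-0.015],"hand":-1},
    {"dp":[-14.3,8.3,0],"twist":[0,-0.001,-0.023],"hand":-1},
    {"dp":[-17.9,10.7,0],"twist":[0,-0.001,-0.031],"hand":-1},
  ],
)

```text
clock: 21.62
tool_pos: [0.4017, -0.0242, 0.2132]
eef_rot: [0.847, 0.532, -0.002, 0.0]
contact_force: [0.3, 0.1, -9.4]
opening: 0.176
finger_force: 59.9
```

```bash
python3 tr.py 4 5; python3 - <<'E'
from h import *
d=cam('scene'); save(d,'scene2.png'); P,ok=cloud(d)
FO=np.array([.7195,-.124]); a=-.113; M=np.array([[np.cos(a),np.sin(a)],[-np.sin(a),np.cos(a)]])
Q=(P[...,:2]-FO)@M.T; z=P[...,2]
m=ok&(z>.275)&(z<.345)&(abs(Q[...,0]+.17)<.05)&(abs(Q[...,1])<.06)
print('rod fork xy',m.sum(),np.median(Q[m],0) if m.sum() else 0)
E
```

```text
t 21.68 s 0.386 p -0.001/-0.004 th 0.003 w 0.010 b -0.0001 res [ 0. -0.  0.] cmderr mm [-0.8 -0.5  0.6] rot [ 0.002 -0.003  0.003]
[{"dp": [-3.2, 3.1, 0.0], "twist": [-0.0, -0.001, -0.01], "hand": -1}, {"dp": [-6.1, 7.2, 0.0], "twist": [-0.0, -0.001, -0.022], "hand": -1}, {"dp": [-8.8, 12.2, 0.0], "twist": [-0.0, -0.002, -0.036], "hand": -1}, {"dp": [-11.2, 17.7, 0.0], "twist": [-0.0, -0.002, -0.052], "hand": -1}]
u [-0.002 -0.002 -0.003 -0.003 -0.002 -0.002 -0.001 -0.001 -0.001 -0.001
 -0.     0.   ] th [0.002 0.001 0.001 0.    0.    0.    0.    0.    0.    0.    0.    0.001] v [-0.014 -0.009 -0.005 -0.002]
rod fork xy 120 [-0.17791887  0.00690606]
```

View pics/scene2.png

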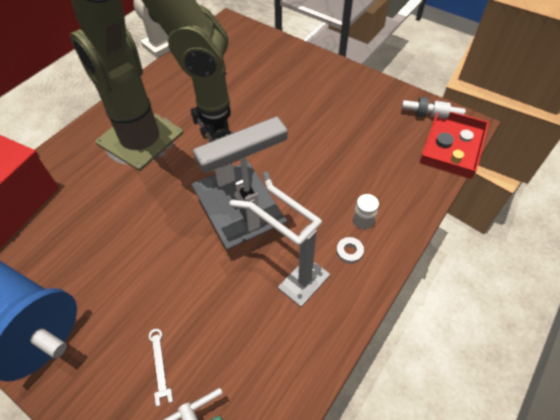

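The picture shows the arm upright with the rod (about (245,180)) between the splayed tips ((232,203) and (268,178)), and the foot clear below; I continue inwards.

step_arm(
  motion=[
    {"dp":[-3.2,3.1,0],"twist":[0,-0.001,-0.01],"hand":-1},
    {"dp":[-6.1,7.2,0],"twist":[0,-0.001,-0.022],"hand":-1},
    {"dp":[-8.8,12.2,0],"twist":[0,-0.002,-0.036],"hand":-1},
    {"dp":[-11.2,17.7,0],"twist":[0,-0.002,-0.052],"hand":-1},
  ],
)

```text
clock: 22.22
tool_pos: [0.413, -0.042, 0.2131]
eef_rot: [0.833, 0.554, -0.003, 0.001]
contact_force: [-0.1, 0.4, -8.3]
opening: 0.176
finger_force: 59.9
```

```bash
python3 tr.py 5 5.5
```

```text
t 22.27 s 0.406 p -0.003/-0.006 th 0.002 w -0.008 b -0.0000 res [ 0. -0.  0.] cmderr mm [ 0.1 -0.6  0.6] rot [ 0.002 -0.003  0.002]
[{"dp": [-2.7, 6.4, 0.0], "twist": [-0.0, -0.001, -0.019], "hand": -1}, {"dp": [-5.2, 13.1, 0.0], "twist": [-0.0, -0.001, -0.039], "hand": -1}, {"dp": [-7.6, 19.7, 0.0], "twist": [-0.0, -0.001, -0.059], "hand": -1}, {"dp": [-9.7, 26.0, 0.0], "twist": [-0.0, 0.0, -0.08], "hand": -1}, {"dp": [-11.8, 31.7, 0.0], "twist": [-0.0, 0.001, -0.101], "hand": -1}]
u [-0.004 -0.004 -0.004 -0.003 -0.002 -0.003 -0.002 -0.002 -0.001 -0.001
 -0.    -0.001  0.001] th [0.002 0.001 0.001 0.    0.    0.    0.    0.    0.    0.    0.    0.
 0.001] v [0.001 0.003 0.004 0.005 0.005]
```

step_arm(
  motion=[
    {"dp":[-2.7,6.4,0],"twist":[0,-0.001,-0.019],"hand":-1},
    {"dp":[-5.2,13.1,0],"twist":[0,-0.001,-0.039],"hand":-1},
    {"dp":[-7.6,19.7,0],"twist":[0,-0.001,-0.059],"hand":-1},
    {"dp":[-9.7,26.0,0],"twist":[0,0,-0.08],"hand":-1},
    {"dp":[-11.8,31.7,0],"twist":[0,0.001,-0.101],"hand":-1},
  ],
)

```text
clock: 22.9
tool_pos: [0.4377, -0.0652, 0.2131]
eef_rot: [0.804, 0.595, -0.003, 0.0]
contact_force: [-0.5, 0.2, -9.0]
opening: 0.18
finger_force: 59.9
```

```bash
python3 tr.py 5 6,6,5,5,4
```

```text
t 22.95 s 0.434 p -0.002/-0.004 th 0.001 w -0.012 b -0.0000 res [ 0. -0.  0.] cmderr mm [ 0.  -0.7  0.6] rot [ 0.002 -0.002  0.002]
[{"dp": [-2.9, 5.9, 0.0], "twist": [-0.0, 0.0, -0.024], "hand": -1}, {"dp": [-6.0, 11.9, 0.0], "twist": [-0.0, 0.0, -0.05], "hand": -1}, {"dp": [-8.7, 17.0, 0.0], "twist": [-0.0, -0.0, -0.073], "hand": -1}, {"dp": [-11.4, 22.3, 0.0], "twist": [-0.0, 0.0, -0.097], "hand": -1}, {"dp": [-13.5, 26.5, 0.0], "twist": [-0.0, 0.001, -0.116], "hand": -1}]
u [-0.002 -0.002 -0.002 -0.002 -0.001 -0.001 -0.001 -0.001 -0.001 -0.001
 -0.    -0.001  0.   ] th [ 0.001  0.001  0.     0.     0.     0.     0.     0.     0.     0.
  0.    -0.     0.   ] v [0.006 0.005 0.004 0.004 0.003]
```

step_arm(
  motion=[
    {"dp":[-2.9,5.9,0],"twist":[0,0,-0.024],"hand":-1},
    {"dp":[-6.0,11.9,0],"twist":[0,0,-0.05],"hand":-1},
    {"dp":[-8.7,17.0,0],"twist":[0,0,-0.073],"hand":-1},
    {"dp":[-11.4,22.3,0],"twist":[0,0,-0.097],"hand":-1},
    {"dp":[-13.5,26.5,0],"twist":[0,0.001,-0.116],"hand":-1},
  ],
)

```text
clock: 23.58
tool_pos: [0.459, -0.0858, 0.2131]
eef_rot: [0.768, 0.641, -0.002, -0.0]
contact_force: [0.2, 0.4, -9.0]
opening: 0.179
finger_force: 59.9
```

```bash
python3 tr.py 4 4,3,3,2.5 .2025
```

```text
t 23.62 s 0.460 p -0.001/-0.003 th 0.002 w -0.008 b 0.0001 res [-0.  0. -0.] cmderr mm [-0.3 -0.5  0.6] rot [ 0.003 -0.002  0.003]
[{"dp": [-2.6, 4.1, 2.5], "twist": [-0.0, -0.001, -0.02], "hand": -1}, {"dp": [-4.6, 7.2, 5.0], "twist": [-0.0, -0.001, -0.036], "hand": -1}, {"dp": [-6.5, 10.3, 7.5], "twist": [-0.0, -0.001, -0.052], "hand": -1}, {"dp": [-8.0, 12.9, 10.0], "twist": [-0.0, -0.001, -0.064], "hand": -1}]
u [-0.002 -0.002 -0.002 -0.002 -0.002 -0.002 -0.002 -0.002 -0.002 -0.002
 -0.002 -0.002] th [ 0.002  0.001  0.001  0.     0.     0.     0.     0.    -0.    -0.
 -0.    -0.001] v [0.003 0.003 0.003 0.002]
```

step_arm(
  motion=[
    {"dp":[-2.6,4.1,2.5],"twist":[-0.002,-0.001,-0.02],"hand":-1},
    {"dp":[-4.6,7.2,5.0],"twist":[-0.005,-0.001,-0.036],"hand":-1},
    {"dp":[-6.5,10.3,7.5],"twist":[-0.01,-0.001,-0.052],"hand":-1},
    {"dp":[-8.0,12.9,10.0],"twist":[-0.016,-0.001,-0.064],"hand":-1},
  ],
)

```text
clock: 24.12
tool_pos: [0.4701, -0.0959, 0.2029]
eef_rot: [0.747, 0.665, 0.002, 0.006]
contact_force: [-0.5, -0.7, -9.5]
opening: 0.179
finger_force: 59.9
```

```bash
python3 tr.py 5 0 .1625; python3 - <<'E'
from h import *
d=cam('scene'); print(foot(d)); P,ok=cloud(d)
FO=np.array([.7195,-.124]); a=-.113; M=np.array([[np.cos(a),np.sin(a)],[-np.sin(a),np.cos(a)]])
Q=(P[...,:2]-FO)@M.T; z=P[...,2]
m=ok&(z>.275)&(z<.33)&(abs(Q[...,0]+.10)<.05)&(abs(Q[...,1])<.06)
print('rod fork xy',m.sum(),np.median(Q[m],0) if m.sum() else 0)
E
```

```text
t 24.18 s 0.472 p -0.002/-0.005 th -0.001 w -0.017 b -0.0001 res [ 0. -0.  0.] cmderr mm [-0.9 -0.3  0.2] rot [-0.012 -0.003  0.003]
[{"dp": [0.0, -0.0, 8.0], "twist": [0.0, 0.006, 0.0], "hand": -1}, {"dp": [0.0, -0.0, 16.0], "twist": [0.0, 0.007, 0.0], "hand": -1}, {"dp": [0.0, -0.0, 24.0], "twist": [0.0, 0.008, 0.0], "hand": -1}, {"dp": [0.1, -0.0, 32.0], "twist": [0.0, 0.004, 0.0], "hand": -1}, {"dp": [0.1, -0.0, 40.0], "twist": [0.0, 0.005, 0.0], "hand": -1}]
u [0.004 0.005 0.006 0.002 0.003 0.003 0.003 0.002 0.002 0.002 0.002 0.002
 0.003] th [-0.002 -0.002 -0.001 -0.001 -0.    -0.    -0.    -0.     0.     0.
  0.     0.     0.001] v [0. 0. 0. 0. 0.]
(array([-0.0027, -0.0051, -0.1318]), 2561)
rod fork xy 88 [-0.0946699  -0.00580639]
```

step_arm(
  motion=[
    {"dp":[0,0,8],"twist":[0,0.006,0],"hand":-1},
    {"dp":[0,0,16],"twist":[0,0.007,0],"hand":-1},
    {"dp":[0,0,24],"twist":[0,0.008,0],"hand":-1},
    {"dp":[0.1,0,32],"twist":[0,0.004,0],"hand":-1},
    {"dp":[0.1,0,40],"twist":[0,0.005,0],"hand":-1},
  ],
)

```text
clock: 24.85
tool_pos: [0.4706, -0.0956, 0.1625]
eef_rot: [0.747, 0.665, 0.004, 0.004]
contact_force: [0.6, 0.9, -8.3]
opening: 0.175
finger_force: 59.9
```

```bash
python3 tr.py 5 0 .1435; python3 - <<'E'
from h import *
goto([.471,-.096,.1425],-.113)
E
```

```text
t 24.90 s 0.472 p 0.003/0.001 th -0.001 w -0.004 b -0.0001 res [ 0. -0.  0.] cmderr mm [-1.   0.2 -0.8] rot [-0.011 -0.002  0.004]
[{"dp": [-0.0, 0.0, 3.8], "twist": [0.0, 0.001, 0.0], "hand": -1}, {"dp": [-0.0, 0.0, 7.6], "twist": [0.0, 0.001, 0.0], "hand": -1}, {"dp": [-0.0, 0.0, 11.4], "twist": [0.0, 0.001, 0.0], "hand": -1}, {"dp": [-0.0, 0.0, 15.2], "twist": [0.0, 0.0, 0.0], "hand": -1}, {"dp": [-0.1, 0.0, 19.0], "twist": [0.0, 0.0, 0.0], "hand": -1}]
u [0.004 0.004 0.004 0.003 0.003 0.003 0.002 0.002 0.002 0.002 0.002 0.002
 0.002] th [-0.001 -0.001 -0.    -0.    -0.    -0.    -0.    -0.    -0.     0.
  0.     0.     0.   ] v [0. 0. 0. 0. 0.]
t 24.90 [ 0.4701 -0.0956  0.1617] dp [-0.3  0.8 19.2] tw [ 0.011 -0.001 -0.004] open 0.178 F [ -0.1  -0.  -10.6] M [0.11 1.3  0.04] ff 60
```

Arm balanced at about 0 lean; lower until the foot touches.

step_arm(
  motion=[
    {"dp":[0,0,4],"twist":[0,0,0],"hand":-1},
    {"dp":[0,0,8],"twist":[0,0,0],"hand":-1},
    {"dp":[0,0,12],"twist":[0,0,0],"hand":-1},
    {"dp":[0,0,15.5],"twist":[0,0,0],"hand":-1},
    {"dp":[0,0,18],"twist":[0,0,0],"hand":-1},
  ],
)

```text
clock: 25.52
tool_pos: [0.4707, -0.0958, 0.1449]
eef_rot: [0.747, 0.665, 0.004, 0.004]
contact_force: [0.6, 0.3, -9.6]
opening: 0.178
finger_force: 59.9
```

```bash
python3 - <<'E'
from h import *
goto([.471,-.096,.1425],-.113)
d=cam('scene'); print(lean(d),foot(d))
E
```

```text
t 25.52 [ 0.4707 -0.0958  0.1449] dp [-0.1  0.3  2.4] tw [ 0.012 -0.001 -0.004] open 0.178 F [ 0.6  0.3 -9.6] M [ 0.19  1.02 -0.02] ff 60
(np.float64(0.0006399070357075386), np.float64(-0.0008328691935139633), np.float64(0.01661798800328943), 1743) (array([-0.0041,  0.0009, -0.1317]), 2353)
```

step_arm(
  motion=[
    {"dp":[0,0,1],"twist":[0,0,0],"hand":-1},
    {"dp":[0,0,1.8],"twist":[0,0,0],"hand":-1},
    {"dp":[0,0,2.3],"twist":[0,0,0],"hand":-1},
    {"dp":[0,0,2.5],"twist":[0,0,0],"hand":-1},
  ],
)

```text
clock: 26.08
tool_pos: [0.4707, -0.0959, 0.1427]
eef_rot: [0.747, 0.665, 0.004, 0.004]
contact_force: [-0.8, -0.1, -5.6]
opening: 0.176
finger_force: 60.0
```

```bash
python3 - <<'E'
from h import *
goto([.471,-.096,.1425],-.113)
d=cam('scene'); print(lean(d),foot(d))
E
```

```text
t 26.07 [ 0.4707 -0.0959  0.1427] dp [-0.   0.3  0.2] tw [ 0.012 -0.    -0.004] open 0.176 F [-0.8 -0.1 -5.6] M [0.1  0.99 0.05] ff 60
(np.float64(0.0005071390030822544), np.float64(-0.0013760920850305822), np.float64(0.015513772274919534), 1725) (array([ 1.000e-04, -1.600e-03, -1.318e-01]), 2400)
```

step_arm(
  motion=[
    {"dp":[0,0,0.5],"twist":[0,0,0],"hand":-1},
    {"dp":[0,0,0.8],"twist":[0,0,0],"hand":-1},
  ],
  force=15,
)

```text
clock: 26.38
tool_pos: [0.4708, -0.096, 0.1426]
eef_rot: [0.747, 0.664, 0.004, 0.005]
contact_force: [-3.8, -0.5, 7.7]
opening: 0.18
finger_force: 15.2
```

step_arm(
  motion=[
    {"dp":[0,0,0],"twist":[0,0,0],"hand":-0.4},
    {"dp":[0,0,0],"twist":[0,0,0],"hand":-0.2},
    {"dp":[0,0,0],"twist":[0,0,0],"hand":0},
    {"dp":[0,0,0],"twist":[0,0,0],"hand":0},
  ],
)

```text
clock: 26.88
tool_pos: [0.4711, -0.0958, 0.1419]
eef_rot: [0.747, 0.665, 0.005, 0.005]
contact_force: [0.3, -0.9, 0.0]
opening: 0.5
finger_force: 0.0
```

```bash
python3 - <<'E'
from h import *
goto([.471,-.096,.1425],-.113)
d=cam('scene'); print(lean(d),foot(d))
E
```

```text
t 26.88 [ 0.4711 -0.0958  0.1419] dp [-0.2 -0.1 -0.6] tw [ 0.013 -0.001 -0.004] open 0.500 F [ 0.3 -0.9  0. ] M [-0.01 -0.11  0.01] ff 0
(np.float64(0.0008780448299038694), np.float64(-0.001883514762658989), np.float64(0.015329943734578843), 1734) (array([-0.0015, -0.0005, -0.1309]), 2397)
```

Released, arm still upright. Retreat straight up, clear of the blade.

step_arm(
  motion=[
    {"dp":[0,0,-15],"twist":[0,0,0],"hand":0},
    {"dp":[0,0,-40],"twist":[0,0,0],"hand":0},
    {"dp":[0,0,-75],"twist":[0,0,0],"hand":0},
    {"dp":[0,0,-110],"twist":[0,0,0],"hand":0},
    {"dp":[0,-15,-140],"twist":[0,0,0],"hand":0},
  ],
)

```text
clock: 27.55
tool_pos: [0.4549, -0.0939, 0.2829]
eef_rot: [0.747, 0.664, 0.005, 0.005]
contact_force: [-0.4, -0.4, 0.2]
opening: 0.497
finger_force: 0.0
```

```bash
python3 - <<'E'
from h import *
s=r.get_state(); print(s['clock'],s['tool_pos'],s['contact_force'])
d=cam('scene'); save(d,'scene3.png'); P,ok=cloud(d)
m=ok&(abs(P[...,0]-.62)<.06)&(abs(P[...,1]+.113)<.14)&(P[...,2]>.28); q=P[m]; t=q[q[:,2]>.325]
print(t.mean(0),'lean',np.arctan(np.polyfit(t[:,1],t[:,2],1)[0]))
E
```

```text
27.55 [ 0.4549281  -0.0939015   0.28293432] [-0.42253552 -0.39885525  0.18805451]
[ 0.62306588 -0.12154376  0.33143033] lean -0.0004577757359391649
```

View pics/scene3.png

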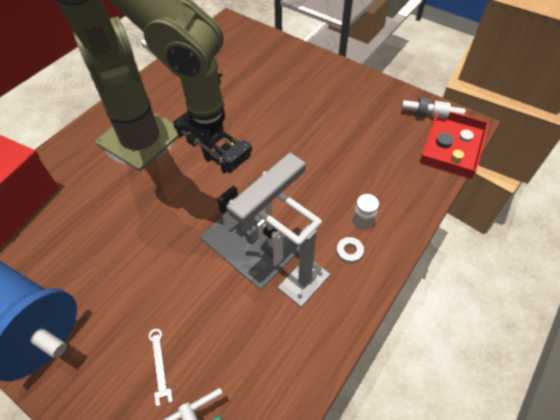

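The picture shows the lamp standing in the fork with its head level (265,185), the gripper well clear (215,145), and the bearing, jar and wrench untouched.

```bash
python3 -c "
from plant import r
print(r.finish_job())"
```

```text
the job is handed in; nothing more can be done
None
```

The lamp is parked in the fork, released and handed in at about 27.6 s: the arm was balanced in the air for over 5 s (lean within about ±0.045 rad), carried over upright, steered between the prongs before the foot was set down, and it still stood upright after release.

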